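# Take the air filter out of the induction hob

## Task

Draw the air filter out of its slot under the front of the induction hob, straight and level, without forcing it or wedging it in the slot, and lay it gently flat in the shallow metal pan ready for washing. Keep it level all the way and do not disturb the other things on the counter.

Things in the scene. Friction and masses are not known exactly. Their poses are not given: they have to be found in the camera images.
- hob: Steel countertop induction hob 330 wide, 400 deep, 112 mm high, fixed. Origin on the counter under its centre; front faces -x. The recessed plinth's face (x = -170 mm) has the filter slot. Above it a nose overhangs from z = 72 mm up: lower edge x = -200 mm, z 72 to 80, then the panel slopes back to x = -173 mm at z = 108. Knob on the panel, 16 mm proud, at y = -118 mm.
- mouth (a point): Centre of the slot's mouth on the plinth's face (hob frame -170, 0, 41 mm), axes as the hob's. The slot runs level into the hob along +x: 63 mm wide, 22 mm high (z = 30 to 52 mm), 170 mm deep. The filter lies loose on its floor with 1.5 mm play each side and 2 mm above; only friction holds it.
- filter: Flat steel baffle filter. Frame 160 x 60 x 20 mm (x, y, z); origin at the centre of its underside, x into the hob. Front plate at x -80 to -83, 86 wide, z 0 to 22 mm; from it a black pull x -83 to -119, 24 wide, z 2 to 18 mm. 0.25 to 0.5 kg, balances at x = -8 mm. Starts in the slot, home or up to 10 mm out, most of the pull hidden under the nose.
- pull (a point): Grip point in the pull, 24 mm in front of the front plate (filter frame -107, 0, 10 mm); axes as the filter's.
- pan: Shallow aluminium pan, loose, 0.8 kg. Origin under its centre, x along its length, z up. Inside 299 mm by 150 mm, floor 3 mm above the counter, rim 24 mm high, outside over the flange 325 mm by 176 mm. The pan and the container change places between runs.
- pan_floor (a point): Centre of the pan's inner floor; axes as the pan's.
- container: Bystander: clear plastic container with the pan's footprint (325 mm by 176 mm), 66 mm high, holding label rolls that rise to 58 mm. Origin under its centre, x along its length.
- saucepan: Bystander: aluminium pot standing on the hob, 190 mm across, 85 mm high. Origin under its centre.
- soy_bottle: Bystander: brown bottle 64 mm across, 200 mm high. Origin under its centre.
- cup: Bystander: glass cup 72 mm across, 55 mm high. Origin under its centre.
- label_roll: Bystander: standing paper roll 58 mm across, 50 mm high. Origin under its centre.
- salt_jar: Bystander: glass jar with steel cap, 60 mm across, 75 mm high. Origin under its centre.
- spatula: Bystander: spatula 240 mm long lying on the counter.

How it is judged:
By the outcome, as a careful person would: the job done as asked, in the order asked, and still so for the second after the job is handed in, with the robot touching nothing.
It also fails if it takes over 72 s, if anything falls off the work surface, if the arm or the gripper's body presses on something with over 40 N, if the wrist force passes 120 N, or if a joint passes its speed limit or range.

## Robot

A 6-joint arm with a two-finger parallel gripper is mounted at the origin on the work surface. World frame = base frame: x ahead of the robot, y to its left, z up, the work surface at z = 0. Lengths are in m, angles in rad, forces in N, time in s.
With the tool pointing down it reaches from about 0.375 to 0.925 m from the base axis. Payload 5.7 kg.
Tool frame: the origin (TCP) lies between the finger pads; the fingertips stand 25 mm ahead of it and the grasp point (between the pads) lies 6 mm ahead of it; z points along the fingers, y is the direction in which the jaws open and shut (so a half turn about z gives the same grasp; the last joint's range is limited). The gripper opens to 88 mm and grips with 3 to 60 N. Pads are 20 mm wide; open, the fingers measure 115 mm over their backs; the gripper's body (75 mm by 178 mm) begins 61 mm behind the grasp point.
Start: joints at [-1.305, 0.359, 1.51, -0, 1.272, -0.115], TCP at [0.223, -0.557, 0.216] pointing down, gripper open.
Joint ranges: [-2.97, 2.97], [-1.01, 2.36], [0.21, 2.38], [-0.96, 4.11], [0.2, 2.71], [-2.98, 2.98]. Speed limits (rad/s): [2.39, 2.39, 3.14, 3.14, 3.14, 3.14].

## Interface

Orientations are given as [roll, pitch, yaw] about the fixed x, y, z axes, in that order (R = Rz(yaw) Ry(pitch) Rx(roll)).
In Python, from workcell import telemetry, imaging, ticket gives the robot as it stands. The module is installed in compiled form; this text tells all that it offers.
- The arm moves only by the tool drive_tool, never from a script. Its argument "rows" is text: rows parted by semicolons, each of 7 numbers parted by spaces: the finger opening in mm, from 0 to 87.8, then the shift along the tool's x, y, z in units of 40 mm (1.0 is 40 mm), then the turn, a rotation vector about the tool's x, y, z in units of 6 degrees (1.0 is 6 degrees). A call has 1 to 12 rows; each row is the pose to reach, as a shift and turn from the pose measured when the call began, along the tool's axes at that moment; what a row does not reach only later rows make up. A row lasts 1/10 s, in which the tool goes at most 50 mm and 8.59 degrees, less where a joint would pass 70% of its speed; a pose out of reach is approached as far as the arm can. A call with a gripper value outside its range is refused whole. The fingers move at their own pace and stop on an object; the grip force is fixed at half the most. Time passes only in rows, so rows that repeat a pose let the fingers close. It gives the time, the measured TCP pose, the force and the opening at its end, in the units of the state.
- telemetry.get_obs(): the state, without advancing time (a new reading comes with each control period).
- imaging.grab_frame(name): name is "side" or "top" or "wrist"; returns a dict with "pixels" (480x640x3 uint8, red, green, blue), "intrinsics" (3x3 intrinsics, pixels), "T" (4x4, takes a point from camera to world coordinates). Camera axes: x right, y down, z forward; pixel columns grow to the right and rows downward; lengths in m; the calibration is good to about 2 mm. A picture is of the moment at which its call begins. There is no depth.
- ticket.finish_job(): hands the job in, once; it reports no verdict.
The state is a dict: "time_s": time; "q": joint angles; "qd": joint speeds; "joint_torque": joint torques, N m; "tcp_pos": TCP position; "orientation": TCP orientation; "wrist_force": force on the tool from outside, world axes, zero at the start; "torque": the same for the moment, N m; "opening": finger opening in m.
Only numpy, scipy, OpenCV 4.12 (cv2) and the standard library are available. Lean on these libraries where they do the work, as an engineer would, in place of code of your own. Each camera call takes 0.05 s, during which the arm holds its last target.

## Working session

There is one attempt and no reset: what is moved stays moved. The work goes in short steps, Python scripts to look and compute and a tool call to move; the robot and the scene stay as the last step left them, time stands still between calls to the robot, and variables do not carry over. Pictures are saved under pics/ and viewed, and the job is handed in when it is done.

Besides the shell and the picture viewer there is one more tool, called after "Request:" by a JSON object that holds its "op" and its "data", one argument or row to a line. drive_tool: Moves the arm, as the interface text tells. Its arguments: {"type":"object","properties":{"rows":{"type":"string"}},"required":["rows"]}

```bash
mkdir -p pics
cat > h.py <<'E'
import numpy as np, cv2
from workcell import telemetry, imaging, ticket
def snap(n,f):
    d=imaging.grab_frame(n); cv2.imwrite('pics/'+f,cv2.cvtColor(d['pixels'],cv2.COLOR_RGB2BGR)); 
    np.savez('pics/'+f[:-4]+'.npz',**d); return d
def load(f): return np.load('pics/'+f+'.npz')
def ray(d,u,v):
    K=d['intrinsics'];T=d['T']; r=T[:3,:3]@np.linalg.solve(K,[u,v,1.]); return T[:3,3],r/np.linalg.norm(r)
def onz(d,u,v,z):
    c,r=ray(d,u,v); return c+r*(z-c[2])/r[2]
def proj(d,p):
    T=d['T'];q=T[:3,:3].T@(np.asarray(p)-T[:3,3]);q=d['intrinsics']@q;return q[:2]/q[2]
E
python3 - <<'E'
from h import *
for n in('side','top','wrist'):
    d=snap(n,n+'0.png'); print(n,d['intrinsics'].round(1).tolist(),d['T'].round(3).tolist())
o=telemetry.get_obs(); print(o)
E
```

```text
side [[593.7, 0.0, 322.0], [0.0, 593.7, 243.0], [0.0, 0.0, 1.0]] [[0.997, -0.024, 0.069, 0.482], [-0.071, -0.541, 0.838, -0.913], [0.017, -0.841, -0.541, 0.722], [0.0, 0.0, 0.0, 1.0]]
top [[619.4, 0.0, 329.7], [0.0, 619.4, 242.6], [0.0, 0.0, 1.0]] [[0.014, -0.997, 0.076, 0.419], [-1.0, -0.015, -0.004, 0.097], [0.005, -0.076, -0.997, 1.546], [0.0, 0.0, 0.0, 1.0]]
wrist [[396.4, 0.0, 318.1], [0.0, 396.4, 245.4], [0.0, 0.0, 1.0]] [[0.372, -0.891, -0.261, 0.293], [-0.928, -0.358, -0.101, -0.528], [-0.004, 0.28, -0.96, 0.383], [0.0, 0.0, 0.0, 1.0]]
{'time_s': 0.15, 'q': array([-1.30509729e+00,  3.59345253e-01,  1.51114496e+00, -3.90027832e-05,
        1.27251594e+00, -1.15093852e-01]), 'qd': array([-1.77519127e-04, -4.82211304e-05, -2.17394873e-03, -2.11312092e-03,
        2.79363732e-04,  1.06615143e-03]), 'joint_torque': array([-1.78801643e-04, -5.15758359e+01, -2.71010309e+01,  6.73450646e-02,
        3.06283857e-02, -8.72955911e-05]), 'tcp_pos': array([ 0.22283696, -0.55651523,  0.21511411]), 'orientation': array([-3.14018423e+00, -1.25308333e-04,  3.80804292e-01]), 'wrist_force': array([-0.93393789,  0.57294843,  0.46312283]), 'torque': array([-0.00161955,  0.01277009,  0.0142028 ]), 'opening': 0.08740264371481385}
```

View pics/side0.png

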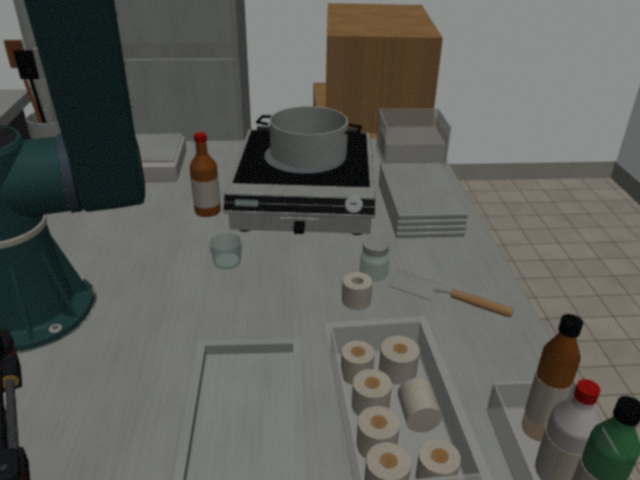

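View pics/top0.png

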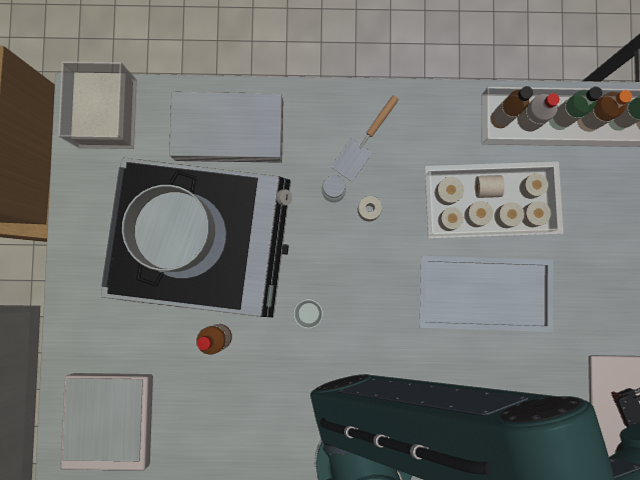

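View pics/wrist0.png

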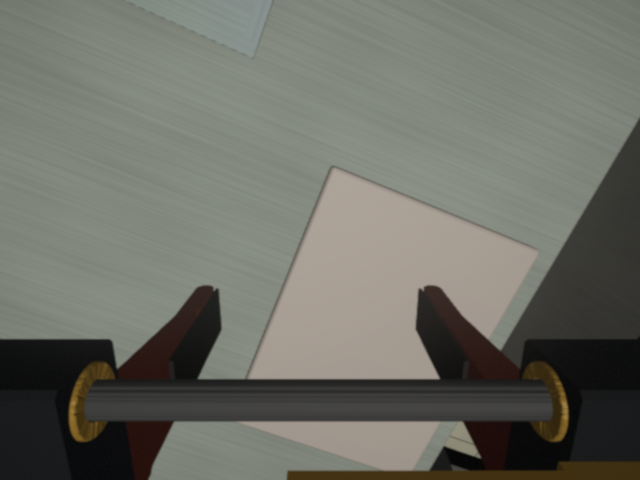

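Run:
```python
from h import *
t=cv2.imread('pics/top0.png');s=cv2.imread('pics/side0.png')
cv2.imwrite('pics/c1.png',cv2.resize(t[150:340,95:350],None,fx=3.1,fy=3.1,interpolation=cv2.INTER_CUBIC))
cv2.imwrite('pics/c2.png',cv2.resize(s[120:250,220:390],None,fx=4.6,fy=4.6,interpolation=cv2.INTER_CUBIC))
cv2.imwrite('pics/c3.png',cv2.resize(t[150:340,400:580],None,fx=3.1,fy=3.1,interpolation=cv2.INTER_CUBIC))
```

```text
(no output)
```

View pics/c1.png

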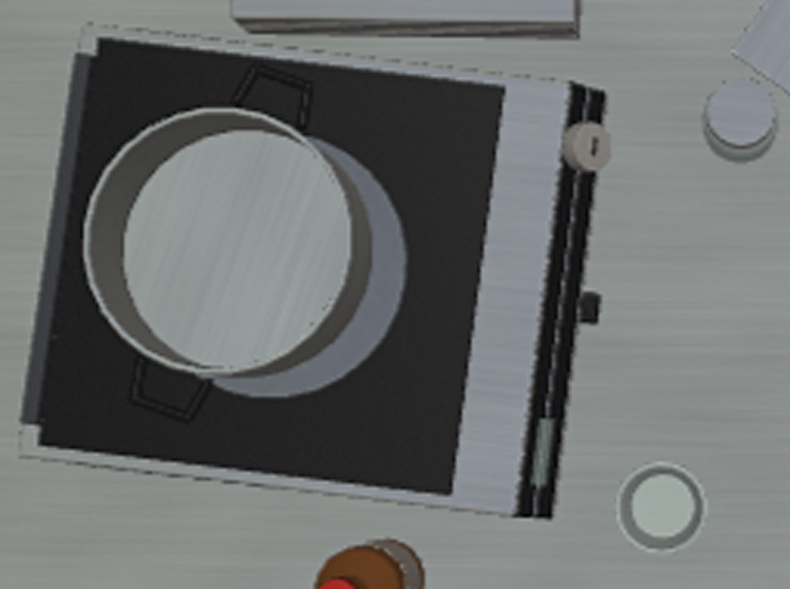

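View pics/c2.png

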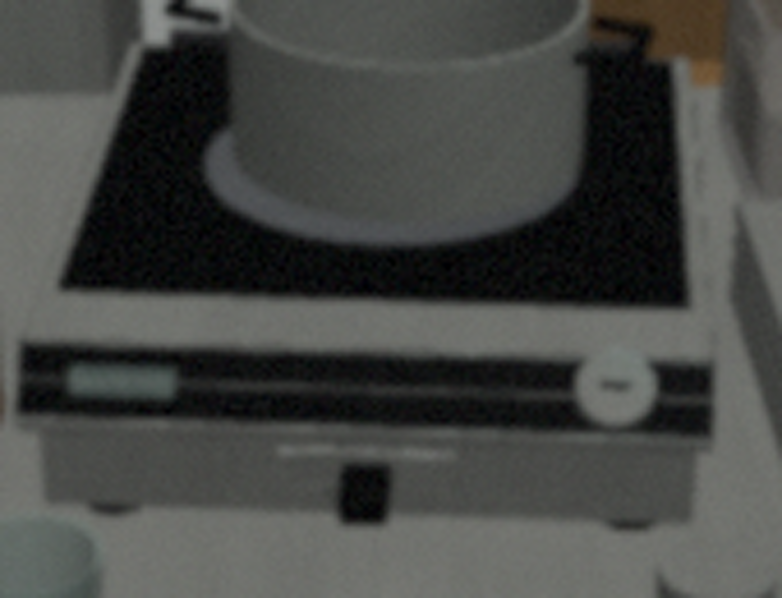

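View pics/c3.png

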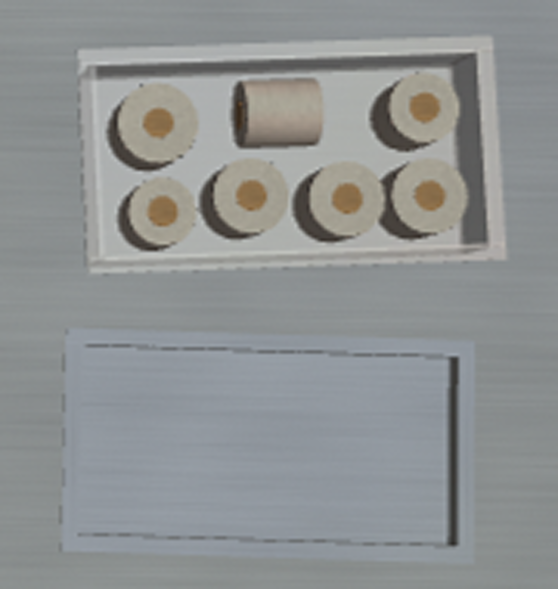

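Run:
```python
from h import *
d=load('top0');s=load('side0')
c=lambda x,y:(95+x/3.1,150+y/3.1)
cs=lambda x,y:(220+x/4.6,120+y/4.6)
cp=lambda x,y:(400+x/3.1,150+y/3.1)
print('nose low corners',[onz(d,*c(*p),.076).round(4) for p in((607,92),(551,517))])
print('back top corners',[onz(d,*c(*p),.112).round(4) for p in((83,25),(20,455))])
print('panel top corners',[onz(d,*c(*p),.108).round(4) for p in((570,83),(516,516))])
print('nose side',[onz(s,*cs(*p),.072).round(4) for p in((18,428),(712,446))])
print('pull tip top',[onz(d,*c(*p),.048).round(4) for p in((601,293),(598,324))])
print('pull side topview: ',[onz(d,*c(*p),.048).round(4) for p in((583,291),(580,322))])
print('pull side tip bottom',[onz(s,*cs(*p),.032).round(4) for p in((342,520),(386,524))])
print('pull side tip top',[onz(s,*cs(*p),.048).round(4) for p in((342,492),(386,496))])
print('panflange',[onz(d,*cp(*p),.024).round(4) for p in((66,331),(474,342),(474,562),(62,550))])
print('contflange',[onz(d,*cp(*p),.066).round(4) for p in((78,48),(492,37),(507,258),(90,272))])
print('cup',onz(d,308.5,314,.055),onz(s,226,240,.055),'jar',onz(d,333.5,187,.075),'roll',onz(d,370,208,.05))
for n,p in(('cup',(308.5,314)),('jar',(333.5,187)),('roll',(370,208))): print(n)
```

```text
nose low corners [array([0.6819, 0.1864, 0.076 ]), array([0.3547, 0.2228, 0.076 ])]
back top corners [array([0.7207, 0.5809, 0.112 ]), array([0.3965, 0.6147, 0.112 ])]
panel top corners [array([0.6827, 0.2126, 0.108 ]), array([0.3565, 0.2461, 0.108 ])]
nose side [array([0.3588, 0.2229, 0.072 ]), array([0.6864, 0.1924, 0.072 ])]
pull tip top [array([0.528 , 0.1898, 0.048 ]), array([0.5037, 0.1917, 0.048 ])]
pull side topview:  [array([0.5294, 0.2039, 0.048 ]), array([0.5051, 0.2058, 0.048 ])]
pull side tip bottom [array([0.5113, 0.198 , 0.032 ]), array([0.5322, 0.1935, 0.032 ])]
pull side tip top [array([0.5114, 0.1974, 0.048 ]), array([0.5321, 0.1929, 0.048 ])]
panflange [array([ 0.5043, -0.1351,  0.024 ]), array([ 0.5002, -0.4594,  0.024 ]), array([ 0.3268, -0.4571,  0.024 ]), array([ 0.3317, -0.1324,  0.024 ])]
contflange [array([ 0.7233, -0.1374,  0.066 ]), array([ 0.737 , -0.4613,  0.066 ]), array([ 0.5636, -0.4706,  0.066 ]), array([ 0.5479, -0.1471,  0.066 ])]
cup [0.36158661 0.13922304 0.055     ] [0.36750423 0.13964145 0.055     ] jar [0.66589634 0.08382618 0.075     ] roll [ 0.61983484 -0.00589361  0.05      ]
cup
jar
roll
```

```bash
cat >> h.py <<'E'
from scipy.spatial.transform import Rotation as Ro
def hobR(tilt,h=5.9):
    h=np.radians(h);a=np.radians(tilt);f=np.array([np.sin(h),np.cos(h),0])
    z=f*np.cos(a)-np.array([0,0,1])*np.sin(a); x=f*np.sin(a)+np.array([0,0,1])*np.cos(a)
    return np.stack([x,np.cross(z,x),z],1)
def plan(p,R):
    o=telemetry.get_obs();R0=Ro.from_euler('xyz',o['orientation']).as_matrix()
    s=R0.T@(np.asarray(p)-o['tcp_pos'])/.04
    w=Ro.from_matrix(R0.T@R).as_rotvec()/np.radians(6)
    print('row',s.round(3),w.round(3),'dist',np.linalg.norm(s)*40,'deg',np.linalg.norm(w)*6)
E
python3 - <<'E'
from h import *
plan([.45,-.15,.33],hobR(90))
E
```

```text
row [ 9.05  -7.328 -2.861] [-1.100e-02 -8.000e-03 -1.038e+01] dist 479.64199547766816 deg 62.28156358876177
```

Request:
{"op": "drive_tool", "data": {
  "rows": "87 1 -0.8 -2.8 0 0 -1.4;87 9 -7.3 -2.9 0 0 -10.4;87 9 -7.3 -2.9 0 0 -10.4;87 9 -7.3 -2.9 0 0 -10.4;87 9 -7.3 -2.9 0 0 -10.4;87 9 -7.3 -2.9 0 0 -10.4;87 9 -7.3 -2.9 0 0 -10.4;87 9 -7.3 -2.9 0 0 -10.4;87 9 -7.3 -2.9 0 0 -10.4;87 9 -7.3 -2.9 0 0 -10.4;87 9 -7.3 -2.9 0 0 -10.4;87 9 -7.3 -2.9 0 0 -10.4"
}}

```text
time_s: 1.35
tcp_pos: [0.4488, -0.1509, 0.3315]
orientation: [-3.141, -0.001, 1.473]
wrist_force: [-0.4, -0.6, 0.0]
opening: 0.0872
```

Run:
```python
from h import *
print(telemetry.get_obs()['q'])
R=hobR(45)
plan(np.array([.520,.203,.04])-R[:,2]*.146,R)
```

```text
[-4.70839936e-01  8.00926280e-02  1.59297986e+00  5.30526596e-04
  1.46954259e+00 -3.73240766e-01]
row [6.394 0.9   4.712] [-0.027  7.492  0.045] dist 319.722998706232 deg 44.951599343094976
```

Request:
{"op": "drive_tool", "data": {
  "rows": "87 6.4 0.9 2 0 4 0;87 6.4 0.9 3 0 7.5 0;87 6.4 0.9 4.7 0 7.5 0;87 6.4 0.9 4.7 0 7.5 0;87 6.4 0.9 4.7 0 7.5 0;87 6.4 0.9 4.7 0 7.5 0;87 6.4 0.9 4.7 0 7.5 0;87 6.4 0.9 4.7 0 7.5 0;87 6.4 0.9 4.7 0 7.5 0;87 6.4 0.9 4.7 0 7.5 0"
}}

```text
time_s: 2.35
tcp_pos: [0.5103, 0.0988, 0.1445]
orientation: [3.139, -0.785, 1.473]
wrist_force: [0.1, -0.9, -0.3]
opening: 0.087
```

Run:
```python
from h import *
print(telemetry.get_obs()['q'],telemetry.get_obs()['wrist_force'])
for n in('side','top','wrist'): snap(n,n+'1.png')
```

```text
[-0.48116426  0.48497272  1.88051256  0.76560226  1.2442124  -0.81599137] [ 0.10888144 -0.86231207 -0.28705017]
```

View pics/wrist1.png

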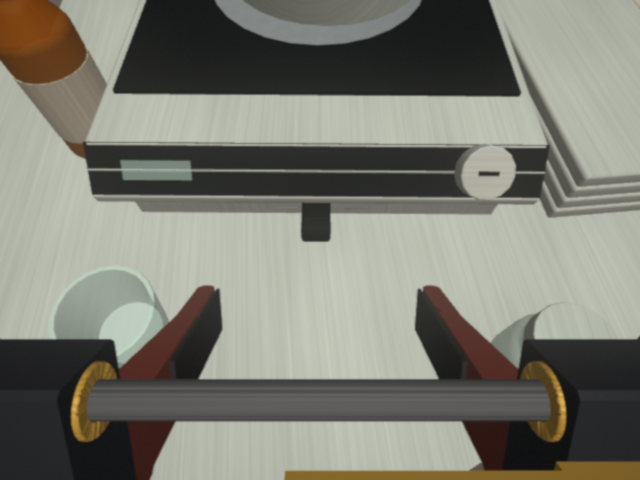

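View pics/side1.png

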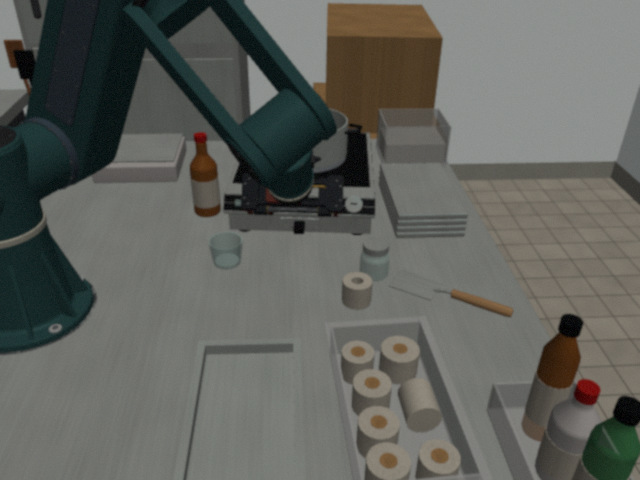

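Run:
```python
from h import *
t=cv2.imread('pics/wrist1.png')
cv2.imwrite('pics/c4.png',cv2.resize(t[130:260,240:400],None,fx=4.6,fy=4.6,interpolation=cv2.INTER_CUBIC))
d=load('wrist1')
g=cv2.cvtColor(t,cv2.COLOR_BGR2GRAY)
for r in (212,220,228,236): print(r,[ (c,int(g[r,c])) for c in list(range(297,308))+list(range(325,337))])
print('col316',[(r,int(g[r,316])) for r in range(190,246)])
# nose lower edge: black/steel boundaries along cols
for r0,r1 in((175,200),(138,150)):
  for c in (110,130,250,280,350,400,430): print(c,r0,[int(v) for v in g[r0:r1,c]])
```

```text
212 [(297, 130), (298, 130), (299, 130), (300, 125), (301, 103), (302, 63), (303, 43), (304, 45), (305, 45), (306, 45), (307, 44), (325, 46), (326, 46), (327, 45), (328, 44), (329, 56), (330, 88), (331, 116), (332, 124), (333, 123), (334, 122), (335, 122), (336, 121)]
220 [(297, 189), (298, 188), (299, 184), (300, 167), (301, 124), (302, 71), (303, 46), (304, 47), (305, 48), (306, 49), (307, 48), (325, 47), (326, 47), (327, 46), (328, 48), (329, 74), (330, 131), (331, 176), (332, 187), (333, 188), (334, 189), (335, 188), (336, 187)]
228 [(297, 189), (298, 189), (299, 183), (300, 155), (301, 101), (302, 59), (303, 48), (304, 49), (305, 50), (306, 52), (307, 52), (325, 52), (326, 52), (327, 51), (328, 50), (329, 65), (330, 110), (331, 158), (332, 183), (333, 189), (334, 188), (335, 190), (336, 189)]
236 [(297, 188), (298, 189), (299, 184), (300, 161), (301, 111), (302, 64), (303, 47), (304, 47), (305, 46), (306, 47), (307, 46), (325, 46), (326, 47), (327, 48), (328, 49), (329, 74), (330, 132), (331, 176), (332, 188), (333, 189), (334, 189), (335, 189), (336, 190)]
col316 [(190, 41), (1
[... 1165 characters left out ...]
 103, 156, 152, 128]
400 175 [42, 42, 42, 41, 42, 41, 42, 42, 42, 42, 43, 42, 42, 43, 43, 43, 43, 44, 43, 45, 51, 87, 137, 156, 140]
430 175 [43, 43, 43, 43, 43, 43, 44, 44, 44, 43, 43, 45, 44, 44, 44, 44, 45, 45, 44, 44, 49, 75, 124, 157, 145]
110 138 [179, 178, 178, 161, 134, 157, 144, 84, 47, 45, 45, 45]
130 138 [186, 186, 184, 167, 138, 163, 152, 94, 53, 46, 45, 44]
250 138 [186, 186, 186, 182, 166, 137, 159, 146, 86, 48, 46, 46]
280 138 [184, 184, 184, 181, 165, 135, 157, 148, 93, 53, 46, 46]
350 138 [186, 187, 186, 185, 175, 148, 136, 152, 124, 71, 46, 45]
400 138 [189, 188, 188, 188, 185, 167, 138, 162, 148, 89, 48, 44]
430 138 [184, 183, 184, 184, 182, 165, 135, 160, 150, 94, 52, 45]
```

View pics/c4.png

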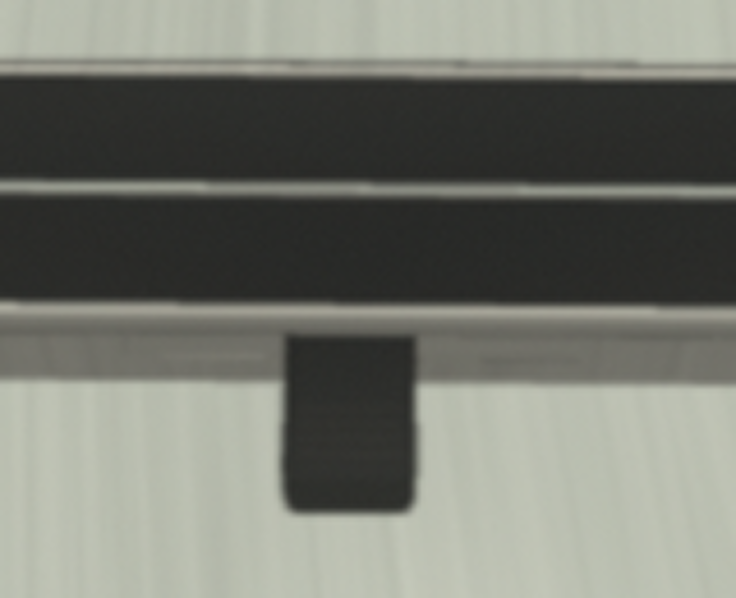

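Run:
```python
from h import *
d=load('wrist1');o=telemetry.get_obs();R=Ro.from_euler('xyz',o['orientation']).as_matrix();p0=o['tcp_pos']
for nm,z,a,b in(('low',.080,(110,194.2),(430,196.5)),('up',.108,(110,144.9),(430,147.0))):
    A,B=onz(d,*a,z),onz(d,*b,z); v=B-A; print(nm,A,B,np.degrees(np.arctan2(v[1],v[0])))
P=np.array([onz(d,301.2,226,.048),onz(d,330.1,226,.048),onz(d,301.2,241,.032),onz(d,330.1,241,.032)]);print(P.round(4))
tip=(P[2]+P[3])/2; tip[2]=.04
print('tool ax',R[:,2]);
h=np.radians(5.9);f=np.array([np.sin(h),np.cos(h),0])
for nm,t in(('bottom',tip),('top',(P[0]+P[1])/2)): print(nm,t,'lateral tool y of tip', (R.T@(t-p0)*1000).round(1))
# triangulate tip bottom mid from wrist,side,top0
dt,ds=load('top0'),load('side0')
obs=[(d,315.6,241),(ds,220+364/4.6,120+522/4.6)]
A=0;b=0
for dd,u,v in obs:
    c,r=ray(dd,u,v);M=np.eye(3)-np.outer(r,r);A=A+M;b=b+M@c
print('tri',np.linalg.solve(A,b))
# pad centre in wrist view
print('proj of grasp axis pts',[proj(d,p0+R[:,2]*s) for s in(0,.006,.025,.1,.15)], proj(ds,tip),proj(dt,tip))
# hob corner directions from wrist: nose corners
print([onz(d,*q,.076) for q in((94,196),(541,200))])
```

```text
low [0.36727013 0.22235758 0.08      ] [0.6012255 0.197276  0.08     ] -6.119119057388748
up [0.37668506 0.2435085  0.108     ] [0.59948942 0.21968934 0.108     ] -6.102094245546468
[[0.5055 0.201  0.048 ]
 [0.5285 0.1987 0.048 ]
 [0.5046 0.1963 0.032 ]
 [0.5284 0.194  0.032 ]]
tool ax [ 0.07099988  0.70330476 -0.70733403]
bottom [0.51648019 0.19517664 0.04      ] lateral tool y of tip [ -6.   -3.5 141.9]
top [0.51700249 0.19984769 0.048     ] lateral tool y of tip [  2.9  -3.4 139.6]
tri [0.51906824 0.19504442 0.03231988]
proj of grasp axis pts [array([320.92124841, 302.06648063]), array([320.8463527 , 296.83065544]), array([320.63670384, 282.17447959]), array([320.07697551, 243.04487442]), array([319.84083225, 226.53652208])] [296.72764332 230.5622564 ] [286.77354202 249.45746613]
[array([0.35337078, 0.22500618, 0.076     ]), array([0.68421755, 0.18882459, 0.076     ])]
```

Run:
```python
from h import *
R=hobR(45,6.0)
G=np.array([.5177,.206,.041])
plan(G-R[:,2]*.046,R)
plan(G-R[:,2]*.006,R)
```

```text
row [ 0.059 -0.086  2.572] [-0.028  0.003  0.054] dist 102.98068939595032 deg 0.36267346763103325
row [ 0.059 -0.083  3.572] [-0.028  0.003  0.054] dist 142.9544291595322 deg 0.36267346763103325
```

Request:
{"op": "drive_tool", "data": {
  "rows": "60 0.06 -0.07 0.8 -0.03 0 0.05;60 0.06 -0.07 1.6 -0.03 0 0.05;60 0.06 -0.07 2.4 -0.03 0 0.05;60 0.06 -0.07 2.8 -0.03 0 0.05;60 0.06 -0.07 2.8 -0.03 0 0.05"
}}

```text
time_s: 3.0
tcp_pos: [0.5147, 0.1811, 0.0666]
orientation: [-3.14, -0.786, 1.467]
wrist_force: [-0.3, -0.4, 0.2]
opening: 0.0597
```

Run:
```python
from h import *
snap('wrist','wrist2.png')
R=hobR(45,6.0)
G=np.array([.5177,.206,.041])
plan(G-R[:,2]*.006,R)
```

```text
row [-0.008 -0.011  0.772] [-0.007  0.001  0.009] dist 30.901842228291194 deg 0.06646362506166421
```

View pics/wrist2.png

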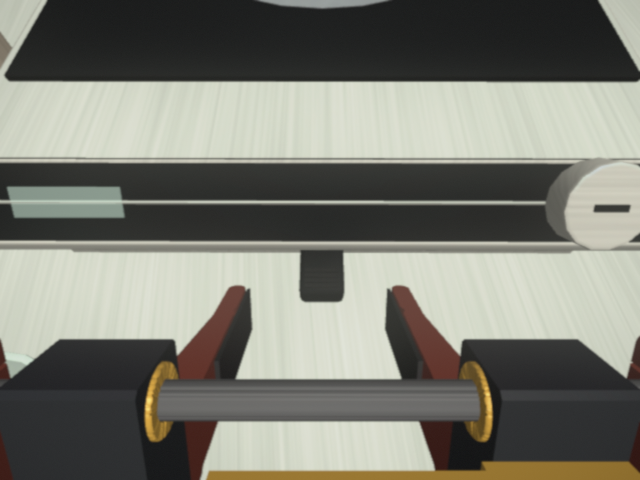

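Request:
{"op": "drive_tool", "data": {
  "rows": "60 0 0.04 0.4 0 0 0;60 0 0.04 0.76 0 0 0;60 0 0.04 0.76 0 0 0"
}}

```text
time_s: 3.35
tcp_pos: [0.5187, 0.2023, 0.045]
orientation: [-3.14, -0.786, 1.467]
wrist_force: [0.1, -0.7, -0.9]
opening: 0.0603
```

Run:
```python
from h import *
snap('wrist','wrist3.png')
```

```text
(no output)
```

View pics/wrist3.png

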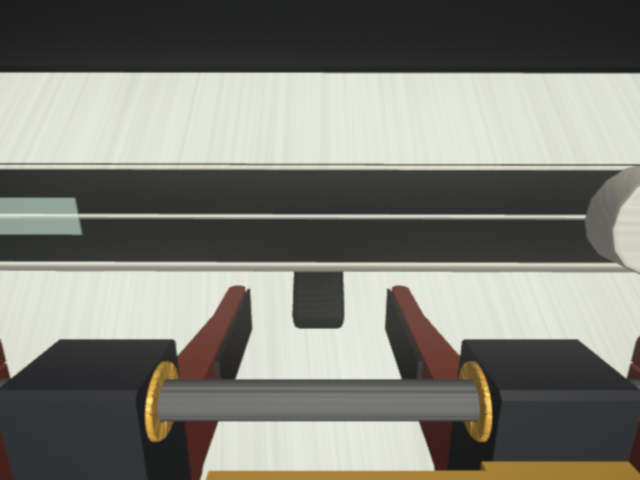

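Request:
{"op": "drive_tool", "data": {
  "rows": "35 0 0 0 0 0 0;30 0 0 0 0 0 0;26 0 0 0 0 0 0;20 0 0 0 0 0 0;15 0 0 0 0 0 0;15 0 0 0 0 0 0;15 0 0 0 0 0 0"
}}

```text
time_s: 4.1
tcp_pos: [0.5195, 0.2016, 0.0457]
orientation: [3.141, -0.786, 1.468]
wrist_force: [-0.4, -4.8, 6.2]
opening: 0.0155
```

Run:
```python
from h import *
o=telemetry.get_obs();print(o['wrist_force'],o['torque'],o['opening'],o['tcp_pos'])
```

```text
[-0.35673576 -4.82591455  6.19077772] [-0.2334928  -0.00485599 -0.02424577] 0.01546052454726478 [0.51945367 0.20160636 0.04573137]
```

Run:
```python
from h import *
snap('wrist','wrist4.png')
```

```text
(no output)
```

View pics/wrist4.png

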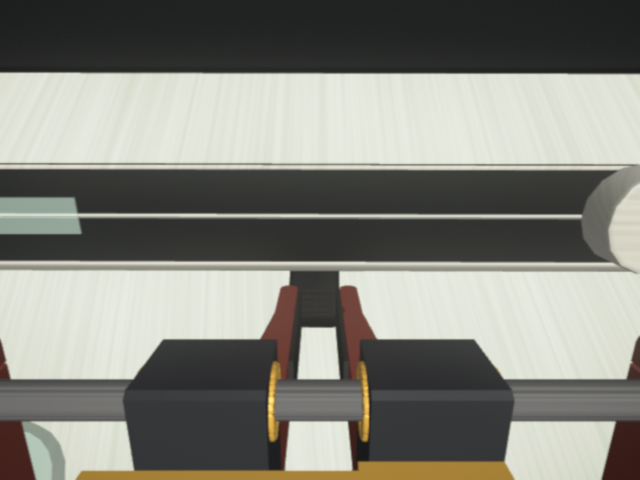

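Run:
```python
from h import *
snap('side','side4.png');snap('top','top4.png')
t=cv2.imread('pics/side4.png');w=cv2.imread('pics/wrist4.png')
a=cv2.resize(t[170:250,240:360],None,fx=5,fy=5,interpolation=cv2.INTER_CUBIC)
b=cv2.resize(w[240:400,240:400],(600,600),interpolation=cv2.INTER_CUBIC)
cv2.imwrite('pics/c5.png',a);cv2.imwrite('pics/c6.png',cv2.convertScaleAbs(b,alpha=1.5,beta=20))
d=load('side4');o=telemetry.get_obs();R=Ro.from_euler('xyz',o['orientation']).as_matrix()
print(((proj(d,o['tcp_pos']+R[:,2]*.025)-[240,170])*5))
d=load('wrist4');print(((proj(d,o['tcp_pos']+R[:,2]*.025)-[240,240])*3.75))
```

```text
[292.49857172 297.25151915]
[302.95627694 159.65996586]
```

View pics/c5.png

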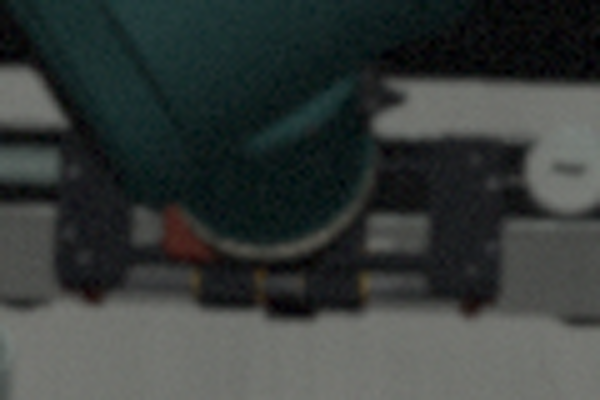

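View pics/c6.png

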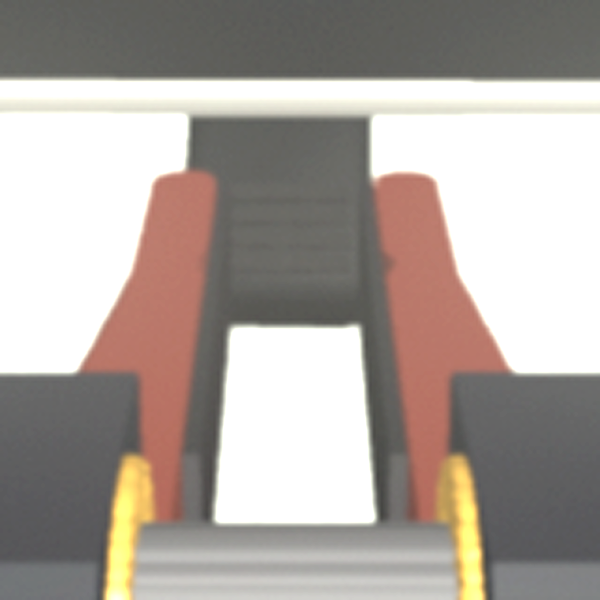

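Request:
{"op": "drive_tool", "data": {
  "rows": "10 0 0 0 0 0 0;8 0 0 0 0 0 0"
}}

```text
time_s: 4.45
tcp_pos: [0.5197, 0.2013, 0.0459]
orientation: [3.141, -0.785, 1.468]
wrist_force: [0.4, -3.2, 3.7]
opening: 0.0084
```

Run:
```python
from h import *
o=telemetry.get_obs();print(o['wrist_force'],o['torque'],o['opening'],o['tcp_pos'])
```

```text
[ 0.35441159 -3.18146195  3.66885578] [-0.34777248 -0.13124757 -0.06896502] 0.0084293410415121 [0.51971935 0.20132454 0.04587685]
```

Run:
```python
from h import *
snap('wrist','wrist5.png')
w=cv2.imread('pics/wrist5.png')
cv2.imwrite('pics/c7.png',cv2.convertScaleAbs(cv2.resize(w[240:440,220:420],(600,600),interpolation=cv2.INTER_CUBIC),alpha=1.4,beta=20))
```

```text
(no output)
```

View pics/c7.png

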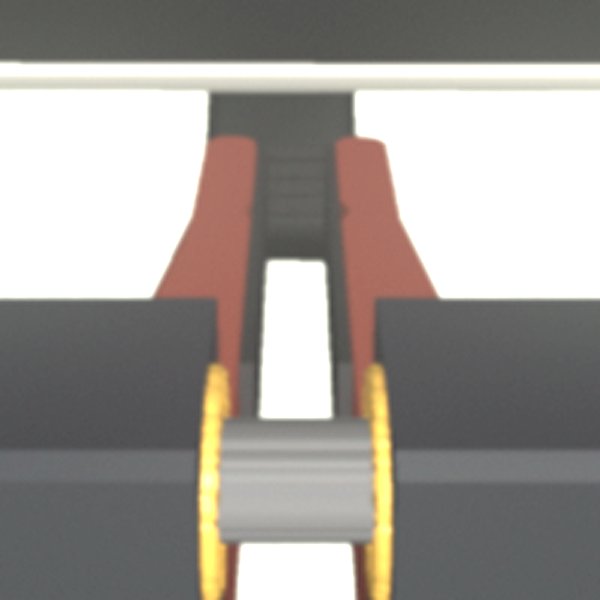

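Run:
```python
from h import *
o=telemetry.get_obs();R=Ro.from_euler('xyz',o['orientation']).as_matrix()
d=load('wrist5')
for x in(-10,0,10):
  for z in(-10,6,25): print(x,z,proj(d,o['tcp_pos']+R@np.array([x,0,z])/1000).round(1))
T=d['T'];print('cam in tool',(R.T@(T[:3,3]-o['tcp_pos'])).round(4), (R.T@T[:3,:3]).round(3).tolist())
h=np.radians(6);f=np.array([np.sin(h),np.cos(h),0])
d3=load('wrist3')
print('tip pred',[proj(d3,[.517,.195,z]).round(1) for z in(.032,.048)],'nose',proj(d3,[.5188,.2069,.076]))
for z in(.024,.032): print(z,onz(d3,318.3,327,z))
for nm in('wrist1','wrist2','wrist3'):
  dd=load(nm)
A=0;b=0
for dd,u,v in((load('wrist1'),315.6,241),(load('wrist2'),322,301),(d3,318.3,327.)):
    c,r=ray(dd,u,v);M=np.eye(3)-np.outer(r,r);A=A+M;b=b+M@c
print('tri',np.linalg.solve(A,b))
A=0;b=0
for dd,u,v in((load('wrist1'),318,196.),(d3,318,262.5)):
    c,r=ray(dd,u,v);M=np.eye(3)-np.outer(r,r);A=A+M;b=b+M@c
print('tri nose',np.linalg.solve(A,b))
```

```text
-10 -10 [321.5 332.6]
-10 6 [321.3 316.3]
-10 25 [321.1 300.2]
0 -10 [321.6 312. ]
0 6 [321.3 297.2]
0 25 [321.1 282.5]
10 -10 [321.6 290.7]
10 6 [321.4 277.5]
10 25 [321.1 264.3]
cam in tool [ 0.0761 -0.0013 -0.1683] [[-0.001, -0.961, -0.278], [1.0, -0.0, -0.001], [0.001, -0.278, 0.961]]
tip pred [array([319.1, 326.8]), array([319.1, 315.9])] nose [320.48337133 263.85344031]
0.024 [0.51684225 0.19740379 0.024     ]
0.032 [0.51660357 0.19493299 0.032     ]
tri [0.51656641 0.19451769 0.03312618]
tri nose [0.51848272 0.20482126 0.08143861]
```

Request:
{"op": "drive_tool", "data": {
  "rows": "60 0 0 -0.05 0 0 0;60 0 -0.04 -0.05 0 0 0;60 0 -0.04 -0.05 0 0 0;60 0 -0.04 -0.05 0 0 0;60 0 -0.04 -0.05 0 0 0"
}}

```text
time_s: 5.0
tcp_pos: [0.5179, 0.2002, 0.0472]
orientation: [3.141, -0.785, 1.468]
wrist_force: [0.4, -0.1, -0.2]
opening: 0.0445
```

Run:
```python
from h import *
snap('wrist','wrist6.png')
g=cv2.imread('pics/wrist6.png',0)
for r in(290,305,318): print(r,[(c,int(g[r,c])) for c in list(range(284,300))+list(range(332,348))])
print([(r,int(g[r,316])) for r in range(320,334)])
o=telemetry.get_obs();print(o['wrist_force'],o['opening'])
R=hobR(45,6.0)
for y in(.204,.208):plan(np.array([.518,y,.041])+R[:,2]*.027,R)
```

```text
290 [(284, 225), (285, 226), (286, 227), (287, 228), (288, 229), (289, 229), (290, 224), (291, 191), (292, 115), (293, 60), (294, 52), (295, 54), (296, 56), (297, 57), (298, 58), (299, 58), (332, 59), (333, 59), (334, 61), (335, 59), (336, 61), (337, 61), (338, 59), (339, 58), (340, 65), (341, 111), (342, 178), (343, 221), (344, 228), (345, 229), (346, 229), (347, 229)]
305 [(284, 225), (285, 226), (286, 226), (287, 227), (288, 228), (289, 225), (290, 199), (291, 132), (292, 73), (293, 55), (294, 56), (295, 57), (296, 59), (297, 59), (298, 62), (299, 61), (332, 64), (333, 63), (334, 64), (335, 65), (336, 65), (337, 64), (338, 63), (339, 60), (340, 63), (341, 100), (342, 170), (343, 220), (344, 228), (345, 228), (346, 229), (347, 229)]
318 [(284, 227), (285, 226), (286, 227), (287, 227), (288, 228), (289, 228), (290, 224), (291, 194), (292, 121), (293, 64), (294, 51), (295, 51), (296, 52), (297, 54), (298, 52), (299, 53), (332, 54), (333, 55), (334, 54), (335, 55), (336, 55), (337, 54), (338, 54), (339, 57), (340, 92), (341, 165), (342, 220), (343, 229), (344, 230), (345, 229), (346, 229), (347, 230)]
[(320, 53), (321, 53), (322, 53), (323, 57), (324, 93), (325, 164), (326, 221), (327, 231), (328, 231), (329, 231), (330, 231), (331, 231), (332, 231), (333, 231)]
[ 0.04340712 -0.31075748 -0.52019835] 0.0486126471902207
row [-0.043 -0.009  0.852] [-0.003  0.001  0.011] dist 34.12245148471851 deg 0.06875622297883001
row [ 0.028 -0.019  0.922] [-0.003  0.001  0.011] dist 36.915917850851216 deg 0.06875622297883001
```

View pics/wrist6.png

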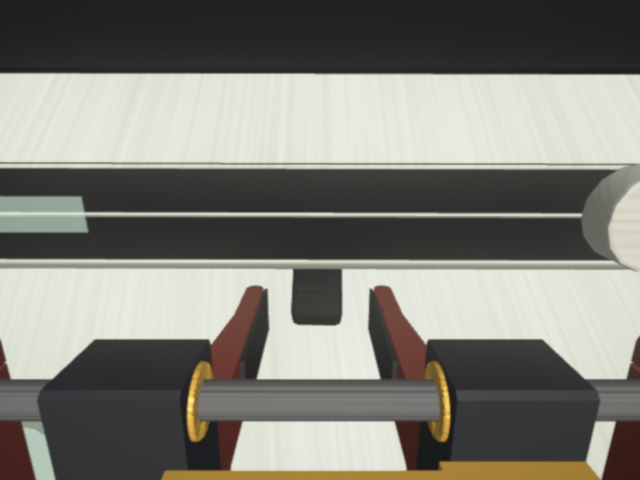

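Request:
{"op": "drive_tool", "data": {
  "rows": "60 0 -0.02 0.3 0 0 0;60 0 -0.02 0.6 0 0 0;60 0 -0.02 0.8 0 0 0;60 0 -0.02 0.8 0 0 0"
}}

```text
time_s: 5.45
tcp_pos: [0.5185, 0.224, 0.0235]
orientation: [-3.139, -0.786, 1.467]
wrist_force: [0.4, 0.0, 0.2]
opening: 0.0602
```

Run:
```python
from h import *
snap('wrist','wrist7.png')
```

```text
(no output)
```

View pics/wrist7.png

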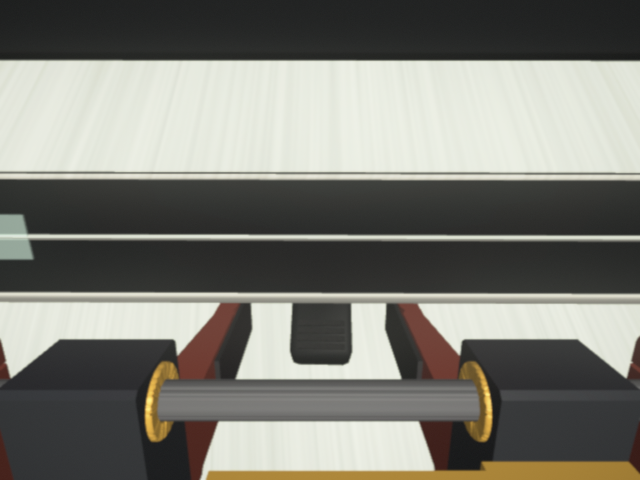

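Request:
{"op": "drive_tool", "data": {
  "rows": "45 0 0.03 0.03 0 0 0;32 0 0.03 0.03 0 0 0;26 0 0.03 0.03 0 0 0;20 0 0.03 0.03 0 0 0;10 0 0.03 0.03 0 0 0;0 0 0.03 0.03 0 0 0;0 0 0.03 0.03 0 0 0"
}}

```text
time_s: 6.2
tcp_pos: [0.5203, 0.2241, 0.0232]
orientation: [-3.141, -0.786, 1.467]
wrist_force: [0.0, -1.8, 2.0]
opening: 0.0238
```

Run:
```python
from h import *
o=telemetry.get_obs();print(o['wrist_force'],o['torque'],o['opening'],o['tcp_pos'],o['q'])
snap('wrist','wrist8.png')
```

```text
[ 0.03926752 -1.75663954  2.04944276] [-0.3090071   0.02185208  0.00209344] 0.023771083213929255 [0.52025407 0.224143   0.02318256] [-0.23893637  0.69755844  1.97178182  1.04400031  0.94497492 -0.98030297]
```

View pics/wrist8.png

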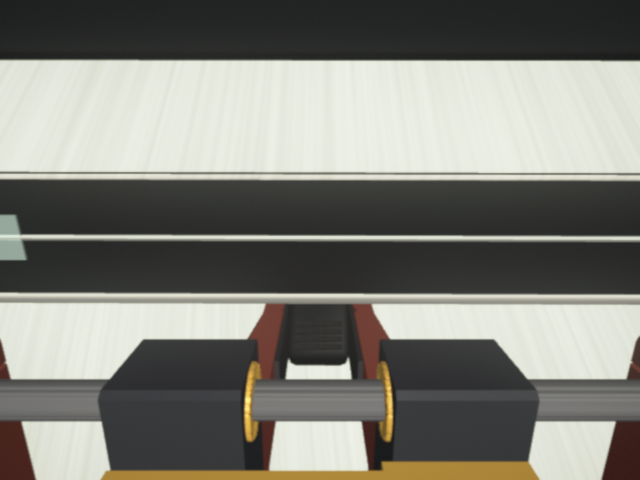

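Request:
{"op": "drive_tool", "data": {
  "rows": "0 -0.05 0 -0.05 0 0 0;0 -0.1 0 -0.1 0 0 0;0 -0.15 0 -0.15 0 0 0;0 -0.2 0 -0.2 0 0 0;0 -0.25 0 -0.25 0 0 0;0 -0.3 0 -0.3 0 0 0;0 -0.35 0 -0.35 0 0 0"
}}

```text
time_s: 6.95
tcp_pos: [0.5182, 0.2042, 0.0232]
orientation: [-3.141, -0.786, 1.467]
wrist_force: [-0.3, 2.2, -1.4]
opening: 0.0238
```

Run:
```python
from h import *
o=telemetry.get_obs();print(o['wrist_force'],o['torque'],o['opening'],o['tcp_pos'])
```

```text
[-0.33375314  2.2431919  -1.38572743] [-0.16395123  0.0050723  -0.0437071 ] 0.02383952858891231 [0.51819398 0.20422172 0.02321178]
```

Request:
{"op": "drive_tool", "data": {
  "rows": "0 -0.08 0 -0.08 0 0 0;0 -0.16 0 -0.16 0 0 0;0 -0.24 0 -0.24 0 0 0;0 -0.32 0 -0.32 0 0 0;0 -0.4 0 -0.4 0 0 0;0 -0.48 0 -0.48 0 0 0;0 -0.56 0 -0.56 0 0 0;0 -0.64 0 -0.64 0 0 0;0 -0.7 0 -0.7 0 0 0"
}}

```text
time_s: 7.85
tcp_pos: [0.5142, 0.1644, 0.0232]
orientation: [-3.141, -0.786, 1.467]
wrist_force: [0.1, 1.9, -0.4]
opening: 0.0239
```

Run:
```python
from h import *
o=telemetry.get_obs();print(o['wrist_force'],o['torque'],o['opening'],o['tcp_pos'])
snap('wrist','wrist9.png');snap('side','side9.png')
t=cv2.imread('pics/side9.png');cv2.imwrite('pics/c9.png',cv2.resize(t[160:280,220:380],None,fx=4.8,fy=4.8,interpolation=cv2.INTER_CUBIC))
```

```text
[ 0.11929868  1.87334389 -0.43117419] [-0.14723584  0.01488704 -0.05606539] 0.023909125319223092 [0.51415874 0.16435195 0.02316594]
```

View pics/wrist9.png

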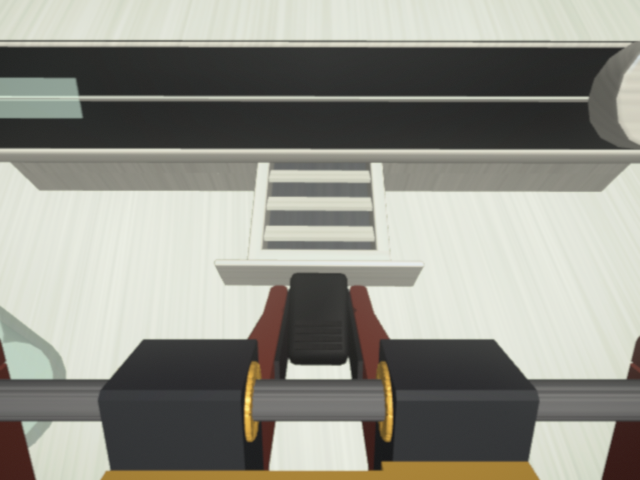

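View pics/c9.png

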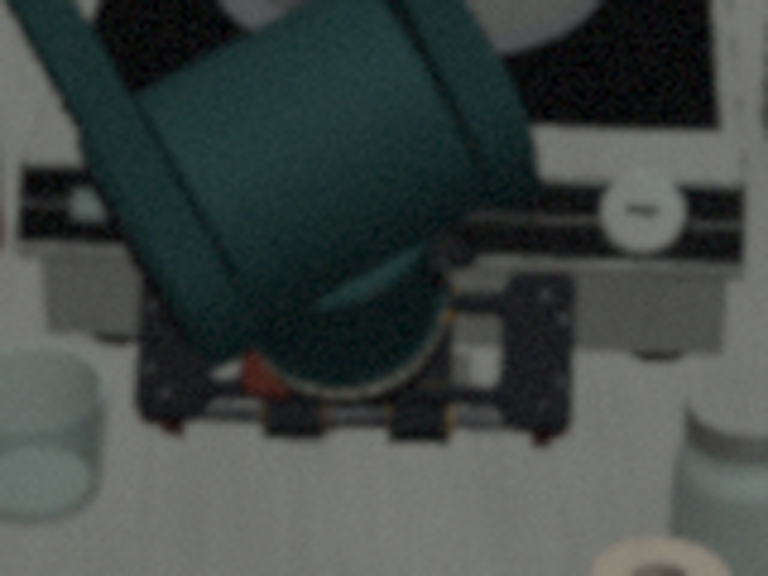

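Request:
{"op": "drive_tool", "data": {
  "rows": "0 0.01 0 -0.01 0 0 0;0 0.022 0 -0.022 0 0 0;0 0.022 0 -0.022 0 0 0;0 0.022 0 -0.022 0 0 0"
}}

```text
time_s: 8.35
tcp_pos: [0.5144, 0.1638, 0.0241]
orientation: [3.141, -0.784, 1.468]
wrist_force: [-0.0, -1.3, -2.4]
opening: 0.024
```

Run:
```python
from h import *
o=telemetry.get_obs();print(o['wrist_force'],o['torque'],o['opening'],o['tcp_pos'],o['orientation'])
```

```text
[-0.04527086 -1.25949823 -2.40863018] [-0.82755208  0.03956357 -0.00297543] 0.023962513113440553 [0.51444146 0.16381142 0.024061  ] [ 3.14136357 -0.78403814  1.46790141]
```

Request:
{"op": "drive_tool", "data": {
  "rows": "0 -0.022 0 0.022 0 0 0;0 -0.022 0 0.022 0 0 0;22 -0.022 0 0.022 0 0 0;26 -0.022 0 0.022 0 0 0;30 -0.022 0 0.022 0 0 0;40 -0.022 0 0.022 0 0 0;40 -0.022 0 0.022 0 0 0"
}}

```text
time_s: 9.05
tcp_pos: [0.5143, 0.164, 0.0228]
orientation: [-3.142, -0.784, 1.468]
wrist_force: [0.0, 0.3, -0.0]
opening: 0.0394
```

Run:
```python
from h import *
d=load('top0');c=lambda x,y:(95+x/3.1,150+y/3.1)
h=np.radians(6);f=np.array([np.sin(h),np.cos(h),0])
N=np.array([.5188,.206,0])
for p in((372,240),(85,240),(228,240)): print('pot rim',onz(d,*c(*p),.197), (onz(d,*c(*p),.197)-N)@f-.2)
o=telemetry.get_obs();print(o['wrist_force'],o['opening'],o['tcp_pos'])
R=hobR(45,6.0)
G=np.array([.5144,.1736,0])+.016*f
print('G',G)
```

```text
pot rim [0.55234333 0.3426448  0.197     ] -0.06059752006217495
pot rim [0.54936527 0.54465108 0.197     ] 0.13999085553924673
pot rim [0.55084857 0.44403693 0.197     ] 0.04008292874073674
[ 0.03612071  0.34703751 -0.03714267] 0.03939475229274437 [0.51431986 0.16395658 0.02281914]
G [0.51607246 0.18951235 0.        ]
```

Request:
{"op": "drive_tool", "data": {
  "rows": "40 0 0 -0.5 0 0 0;60 0 0 -1 0 0 0;80 0 0 -1.8 0 0 0;80 0 0 -1.8 0 0 0"
}}

```text
time_s: 9.45
tcp_pos: [0.511, 0.1111, 0.0753]
orientation: [3.136, -0.783, 1.47]
wrist_force: [0.2, -0.3, -0.3]
opening: 0.0606
```

Run:
```python
from h import *
R=hobR(90,6.0)
plan([.5161,.1895-.03,.150],R)
snap('wrist','wrist10.png')
```

```text
row [ 2.18   0.007 -0.467] [ 0.039 -7.473  0.014] dist 89.15722258900325 deg 44.8394557739892
```

View pics/wrist10.png

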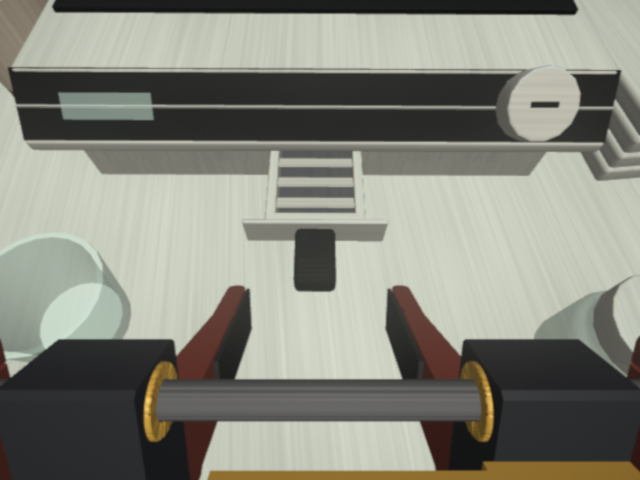

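Filter is about 60 mm out and still level, with frame rails visible at columns 272 and 358 behind the plate (243–386, row 220). Next I tilt the tool to vertical above the exposed frame.

Request:
{"op": "drive_tool", "data": {
  "rows": "87 0.6 0 -0.6 0 -1 0;87 1.2 0 -0.6 0 -2.4 0;87 2.2 0 -0.5 0 -7.5 0;87 2.2 0 -0.5 0 -7.5 0;87 2.2 0 -0.5 0 -7.5 0;87 2.2 0 -0.5 0 -7.5 0;87 2.2 0 -0.5 0 -7.5 0;87 2.2 0 -0.5 0 -7.5 0;87 2.2 0 -0.5 0 -7.5 0"
}}

```text
time_s: 10.4
tcp_pos: [0.5139, 0.1598, 0.1494]
orientation: [-3.141, 0.001, 1.466]
wrist_force: [0.6, -0.9, 0.3]
opening: 0.0869
```

Run:
```python
from h import *
o=telemetry.get_obs();print(o['q'])
snap('wrist','wrist11.png')
d=load('wrist11');R=Ro.from_euler('xyz',o['orientation']).as_matrix()
h=np.radians(6);f=np.array([np.sin(h),np.cos(h),0])
print('pred plate back',proj(d,[.5144,.1736,.052]),'nose',proj(d,[.5188,.206,.076]),'G',proj(d,[.5161,.1895,.05]))
```

```text
[ 1.73472388e-01  3.42752466e-01  1.72206287e+00 -5.72260144e-04
  1.07713915e+00  2.78564359e-01]
pred plate back [318.9653379  225.93838293] nose [320.65776914 182.59106801] G [319.02370453 202.38740646]
```

View pics/wrist11.png

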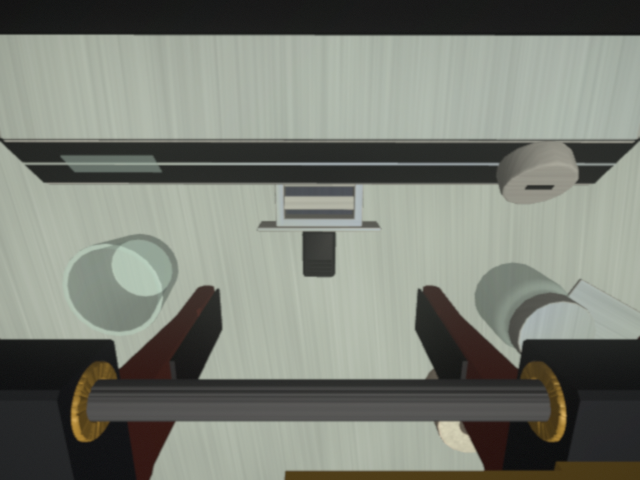

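Run:
```python
from h import *
w=cv2.imread('pics/wrist11.png')
cv2.imwrite('pics/c11.png',cv2.resize(w[170:290,245:395],None,fx=5,fy=5,interpolation=cv2.INTER_CUBIC))
```

```text
(no output)
```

View pics/c11.png

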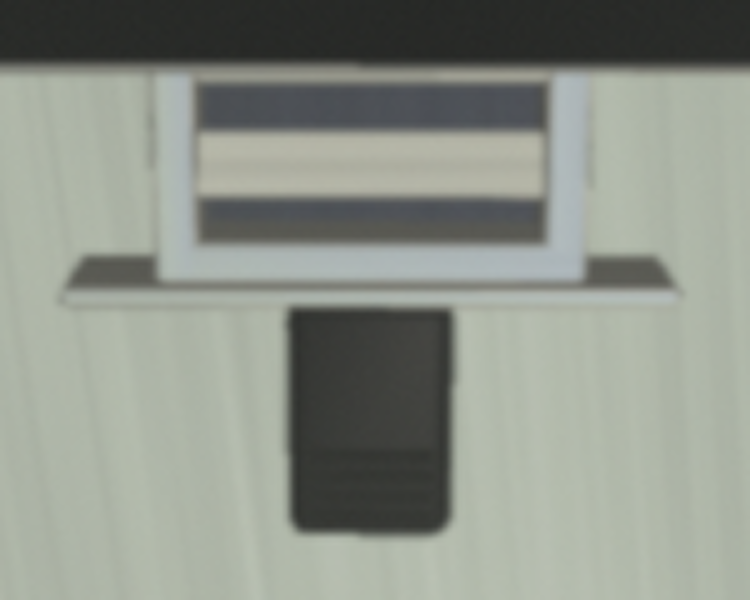

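Run:
```python
from h import *
d=load('wrist11');R=hobR(90,6)
P=onz(d,319.3,227.8,.052);N=onz(d,319.3,183.2,.075);f=R[:,0]
print(P,N,(N-P)@f)
o=telemetry.get_obs();print('plate back in tool',(R.T@(P-o['tcp_pos'])*1000).round(1),'nose',(R.T@(N-o['tcp_pos'])*1000).round(1))
```

```text
[0.5144926  0.17226762 0.052     ] [0.5179313  0.20559328 0.075     ] 0.03350254276583468
plate back in tool [13.1 -1.1 97.6] nose [46.6 -1.2 74.6]
```

Request:
{"op": "drive_tool", "data": {
  "rows": "87 0.4 0.01 0.5 0 0 0;87 0.74 0.01 1 0 0 0;87 0.74 0.01 1.5 0 0 0;87 0.74 0.01 1.7 0 0 0;87 0.74 0.01 1.7 0 0 0"
}}

```text
time_s: 10.95
tcp_pos: [0.5167, 0.1868, 0.0802]
orientation: [-3.138, 0.001, 1.462]
wrist_force: [-0.4, 0.9, -0.0]
opening: 0.0871
```

Run:
```python
from h import *
o=telemetry.get_obs();print(o['wrist_force'])
snap('wrist','wrist12.png')
d=load('wrist12');R=hobR(90,6)
for x in(-10,10):print(x,[proj(d,o['tcp_pos']+R@np.array([x,y,-8])/1000).round(1) for y in(-43,43)])
```

```text
[-0.36693913  0.90001331 -0.00359687]
-10 [array([225.6, 332. ]), array([417.2, 331.8])]
10 [array([222.4, 290.7]), array([420.3, 290.3])]
```

View pics/wrist12.png

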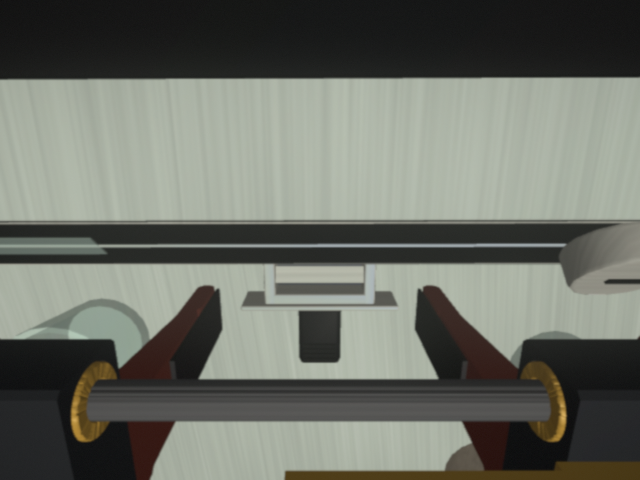

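Request:
{"op": "drive_tool", "data": {
  "rows": "87 0 0 0.5 0 0 0;87 0 0 0.9 0 0 0;87 0 0 1.2 0 0 0;87 0 0 1.34 0 0 0;87 0 0 1.34 0 0 0"
}}

```text
time_s: 11.5
tcp_pos: [0.5173, 0.1869, 0.0274]
orientation: [-3.14, 0.001, 1.462]
wrist_force: [-0.2, 0.6, -0.4]
opening: 0.0869
```

Run:
```python
from h import *
o=telemetry.get_obs();print(o['wrist_force'])
snap('wrist','wrist13.png')
```

```text
[-0.15504269  0.55122325 -0.41994864]
```

View pics/wrist13.png

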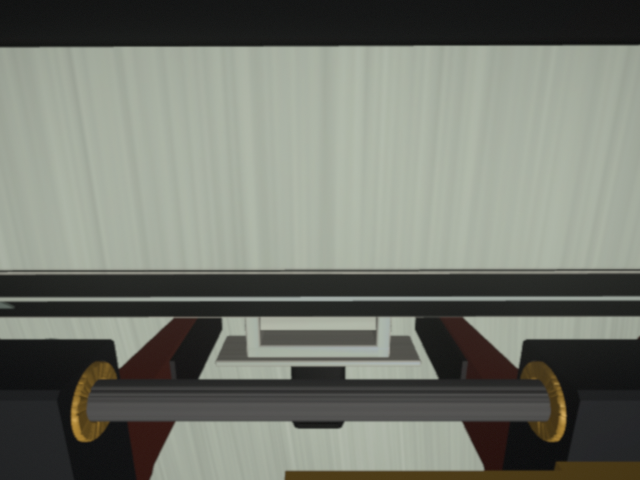

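Request:
{"op": "drive_tool", "data": {
  "rows": "75 0 0 0 0 0 -0.05;66 0 0 0 0 0 -0.05;62 0 0 0 0 0 -0.05;58 0 0 0 0 0 -0.05;50 0 0 0 0 0 -0.05;40 0 0 0 0 0 -0.05;40 0 0 0 0 0 -0.05"
}}

```text
time_s: 12.25
tcp_pos: [0.5177, 0.1871, 0.0281]
orientation: [-3.141, 0.001, 1.467]
wrist_force: [-0.4, -0.8, 3.3]
opening: 0.0597
```

Run:
```python
from h import *
o=telemetry.get_obs();print(o['wrist_force'],o['torque'],o['opening'],o['tcp_pos'],o['orientation'])
```

```text
[-0.37409896 -0.77985931  3.32526773] [ 0.01831971  0.05579588 -0.03605301] 0.059650921578342585 [0.51771524 0.18709357 0.02805505] [-3.14052884e+00  7.33206953e-04  1.46740248e+00]
```

Request:
{"op": "drive_tool", "data": {
  "rows": "40 0 0 -0.01 0 0 0;40 0 0 -0.025 0 0 0;40 0 0 -0.03 0 0 0;40 0 0 -0.03 0 0 0"
}}

```text
time_s: 12.65
tcp_pos: [0.5173, 0.1869, 0.0289]
orientation: [-3.14, 0.001, 1.467]
wrist_force: [-1.2, -0.8, -3.2]
opening: 0.06
```

Run:
```python
from h import *
o=telemetry.get_obs();print(o['wrist_force'],o['torque'],o['opening'],o['tcp_pos'],o['orientation'])
```

```text
[-1.18818486 -0.80817859 -3.20085649] [-0.25400798 -0.01290867 -0.03869136] 0.05997533057306378 [0.51727116 0.18694265 0.0289283 ] [-3.13969169e+00  1.14513035e-03  1.46743445e+00]
```

Request:
{"op": "drive_tool", "data": {
  "rows": "40 -0.06 0 0 0 0 0;40 -0.15 0 0 0 0 0;40 -0.25 0 0 0 0 0;40 -0.35 0 0 0 0 0;40 -0.45 0 0 0 0 0;40 -0.5 0 0 0 0 0;40 -0.5 0 0 0 0 0"
}}

```text
time_s: 13.35
tcp_pos: [0.5152, 0.1666, 0.0289]
orientation: [-3.14, 0.001, 1.467]
wrist_force: [0.4, -0.1, -2.8]
opening: 0.0599
```

Run:
```python
from h import *
o=telemetry.get_obs();print(o['wrist_force'],o['torque'],o['opening'],o['tcp_pos'],o['orientation'])
snap('wrist','wrist14.png');snap('side','side14.png')
t=cv2.imread('pics/side14.png');cv2.imwrite('pics/c14.png',cv2.resize(t[160:280,220:380],None,fx=4.8,fy=4.8,interpolation=cv2.INTER_CUBIC))
```

```text
[ 0.39436454 -0.08788766 -2.7782423 ] [-0.17163341 -0.04629102  0.02322483] 0.05987548897231196 [0.51515266 0.16662348 0.02893322] [-3.13956419e+00  1.27316814e-03  1.46702261e+00]
```

View pics/wrist14.png

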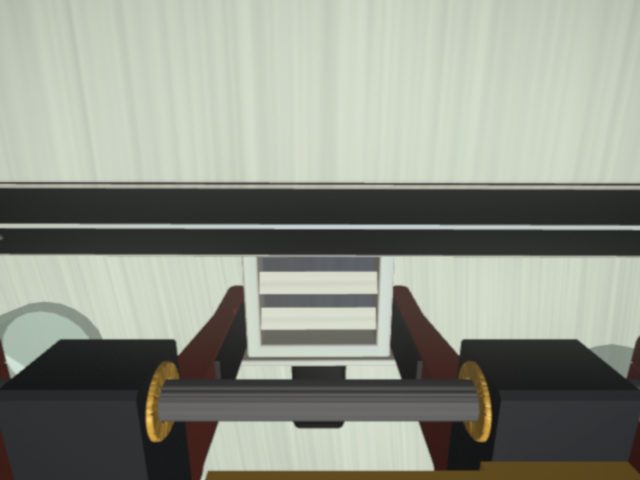

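View pics/c14.png

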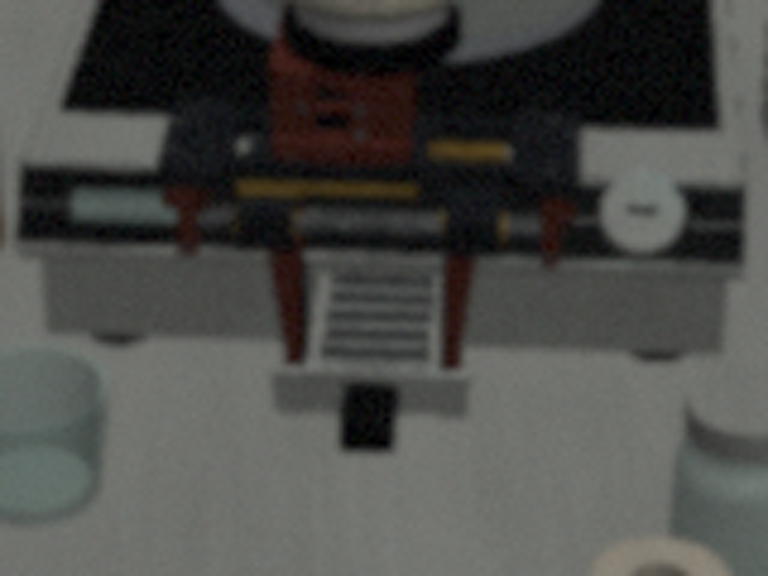

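Request:
{"op": "drive_tool", "data": {
  "rows": "40 -0.1 0 0 0 0 0;40 -0.25 0 0 0 0 0;40 -0.4 0 0 0 0 0;40 -0.55 0 0 0 0 0;40 -0.7 0 0 0 0 0;40 -0.85 0 0 0 0 0;40 -1 0 0 0 0 0;40 -1.15 0 0 0 0 0;40 -1.3 0 0 0 0 0;40 -1.4 0 0 0 0 0;40 -1.5 0 0 0 0 0;40 -1.5 0 0 0 0 0"
}}

```text
time_s: 14.65
tcp_pos: [0.509, 0.1069, 0.029]
orientation: [-3.14, 0.001, 1.467]
wrist_force: [-0.9, 0.4, -3.4]
opening: 0.0599
```

Run:
```python
from h import *
o=telemetry.get_obs();print(o['wrist_force'],o['torque'],o['opening'],o['tcp_pos'],o['orientation'])
```

```text
[-0.92951598  0.42565808 -3.4172413 ] [-0.17528518 -0.07338607 -0.0088619 ] 0.05989702451140414 [0.50895945 0.1068769  0.02901774] [-3.13958586e+00  1.18140135e-03  1.46679882e+00]
```

Request:
{"op": "drive_tool", "data": {
  "rows": "40 -0.1 0 0 0 0 0;40 -0.3 0 0 0 0 0;40 -0.5 0 0 0 0 0;40 -0.7 0 0 0 0 0;40 -0.9 0 0 0 0 0;40 -1.1 0 0 0 0 0;40 -1.3 0 0 0 0 0;40 -1.5 0 0 0 0 0;40 -1.7 0 0 0 0 0;40 -1.85 0 0 0 0 0;40 -1.9 0 0 0 0 0;40 -1.9 0 0 0 0 0"
}}

```text
time_s: 15.85
tcp_pos: [0.5011, 0.031, 0.0291]
orientation: [-3.14, 0.001, 1.466]
wrist_force: [0.6, 0.0, -3.2]
opening: 0.0599
```

Run:
```python
from h import *
o=telemetry.get_obs();print(o['wrist_force'],o['torque'],o['opening'],o['tcp_pos'],o['orientation'])
snap('wrist','wrist15.png');snap('side','side15.png');snap('top','top15.png')
t=cv2.imread('pics/side15.png');cv2.imwrite('pics/c15.png',cv2.resize(t[160:320,200:400],None,fx=3.9,fy=3.7,interpolation=cv2.INTER_CUBIC))
```

```text
[ 0.56916958  0.03390113 -3.24236055] [-0.22979138 -0.05059322 -0.02547185] 0.059884441008798785 [0.50111852 0.0309628  0.02912996] [-3.13966956e+00  1.16432290e-03  1.46625878e+00]
```

View pics/wrist15.png

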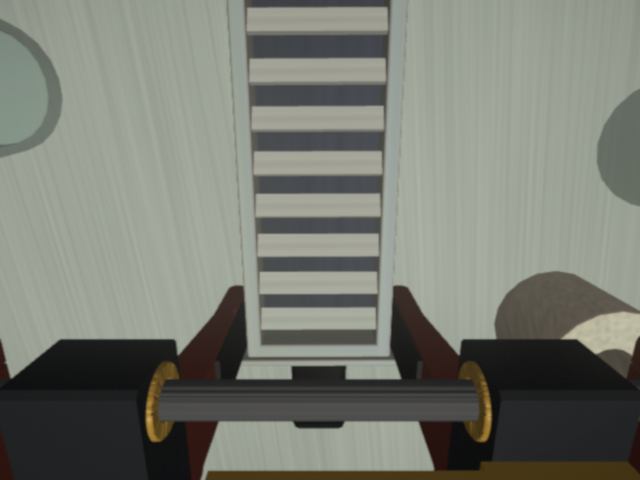

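View pics/c15.png

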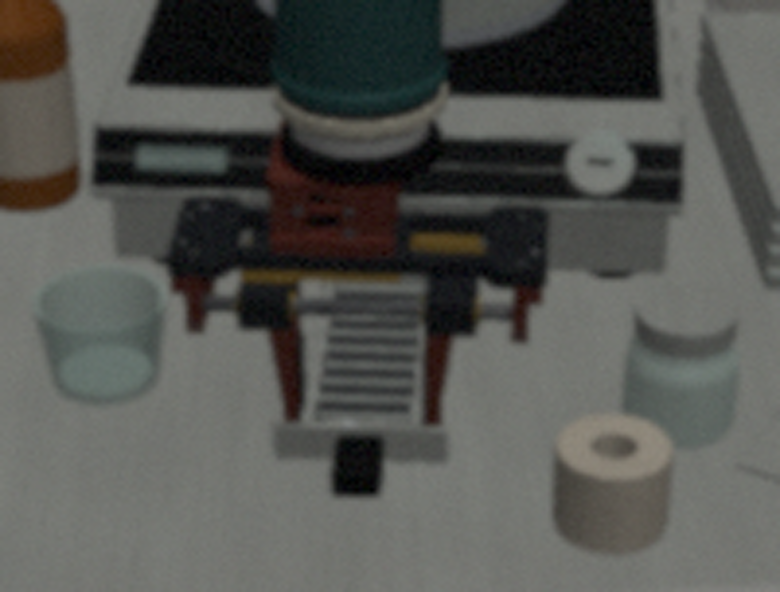

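View pics/top15.png

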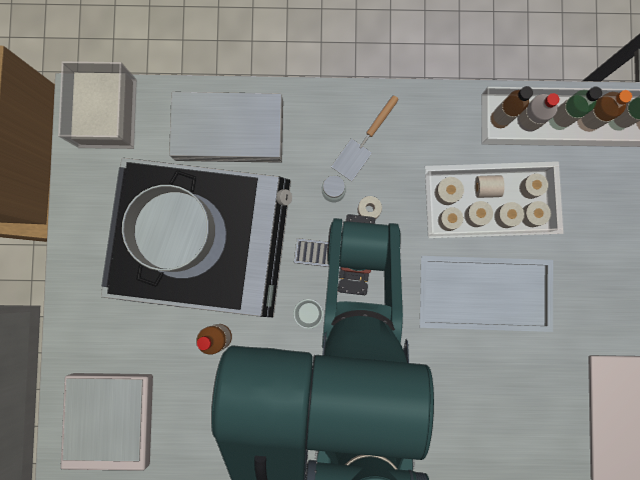

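Request:
{"op": "drive_tool", "data": {
  "rows": "40 0 0 -0.1 0 0 0;40 0 0 -0.3 0 0 0;40 0 0 -0.55 0 0 0;40 0 0 -0.8 0 0 0;40 0 0 -1.05 0 0 0;40 0 0 -1.3 0 0 0;40 0 0 -1.55 0 0 0;40 0 0 -1.75 0 0 0;40 0 0 -1.85 0 0 0;40 0 0 -1.9 0 0 0;40 0 0 -1.9 0 0 0"
}}

```text
time_s: 17.1
tcp_pos: [0.5012, 0.0315, 0.1052]
orientation: [-3.14, 0.001, 1.467]
wrist_force: [0.1, -0.0, -3.1]
opening: 0.0596
```

Run:
```python
from h import *
o=telemetry.get_obs();print(o['wrist_force'],o['torque'],o['opening'],o['tcp_pos'],o['orientation'])
plan([.4152,-.340,.105],hobR(90,0.8))
snap('wrist','wrist16.png')
```

```text
[ 0.14990289 -0.02691871 -3.13991533] [-0.21707554 -0.08396158 -0.02113681] 0.05955767343589618 [0.50124423 0.03154853 0.10519484] [-3.13968261e+00  1.08113345e-03  1.46696815e+00]
row [-9.462 -1.177  0.017] [-0.019  0.009 -0.858] dist 381.3816467753841 deg 5.15050967578866
```

View pics/wrist16.png

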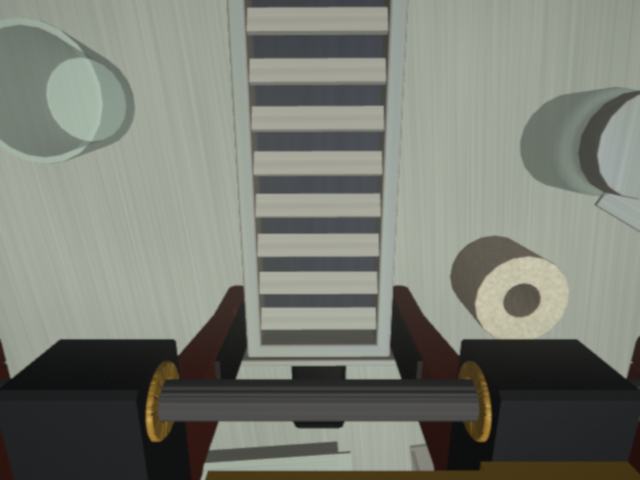

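Request:
{"op": "drive_tool", "data": {
  "rows": "40 -0.2 -0.02 0 0 0 0;40 -0.6 -0.07 0 0 0 -0.05;40 -1.1 -0.14 0 0 0 -0.1;40 -1.7 -0.21 0 0 0 -0.15;40 -2.3 -0.29 0 0 0 -0.2;40 -2.9 -0.36 0 0 0 -0.25;40 -3.5 -0.44 0 0 0 -0.3;40 -4.1 -0.51 0 0 0 -0.36;40 -4.6 -0.57 0 0 0 -0.4;40 -4.9 -0.61 0 0 0 -0.43;40 -5 -0.62 0 0 0 -0.44"
}}

```text
time_s: 18.25
tcp_pos: [0.4553, -0.166, 0.105]
orientation: [-3.139, 0.001, 1.512]
wrist_force: [-0.3, 0.0, -2.7]
opening: 0.0598
```

Run:
```python
from h import *
o=telemetry.get_obs();print(o['wrist_force'],o['tcp_pos'],o['orientation'])
plan([.4152,-.340,.105],hobR(90,0.8))
```

```text
[-0.31891866  0.01543015 -2.74995656] [ 0.45526568 -0.16595505  0.10499367] [-3.13889297e+00  9.66099630e-04  1.51150510e+00]
row [-4.403 -0.742  0.006] [-0.026  0.009 -0.433] dist 178.59704176681163 deg 2.602401805757466
```

Request:
{"op": "drive_tool", "data": {
  "rows": "40 -0.3 -0.05 0 0 0 -0.03;40 -0.8 -0.13 0 0 0 -0.08;40 -1.4 -0.23 0 0 0 -0.13;40 -2 -0.33 0 0 0 -0.2;40 -2.6 -0.43 0 0 0 -0.25;40 -3.2 -0.54 0 0 0 -0.3;40 -3.7 -0.62 0 0 0 -0.36;40 -4.1 -0.69 0 0 0 -0.4;40 -4.35 -0.73 0 0 0 -0.43;40 -4.4 -0.74 0 0 0 -0.43;40 -4.4 -0.74 0 0 0 -0.43"
}}

```text
time_s: 19.35
tcp_pos: [0.4152, -0.3395, 0.1051]
orientation: [-3.139, 0.0, 1.556]
wrist_force: [-0.2, 0.3, -3.1]
opening: 0.0598
```

Run:
```python
from h import *
o=telemetry.get_obs();print(o['wrist_force'],o['torque'],o['tcp_pos'],o['orientation'])
for n in('wrist','side','top'): snap(n,n+'17.png')
```

```text
[-0.22991371  0.3144218  -3.12871657] [-0.20188015 -0.01813202 -0.01640824] [ 0.41519648 -0.33951971  0.10508841] [-3.13857447e+00  2.65933165e-04  1.55633066e+00]
```

View pics/wrist17.png

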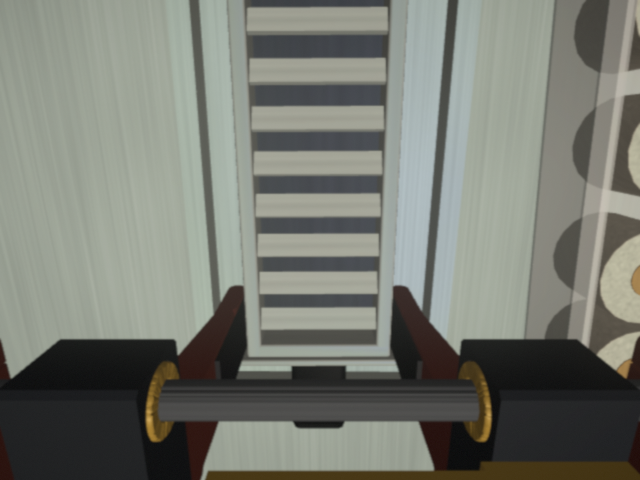

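View pics/side17.png

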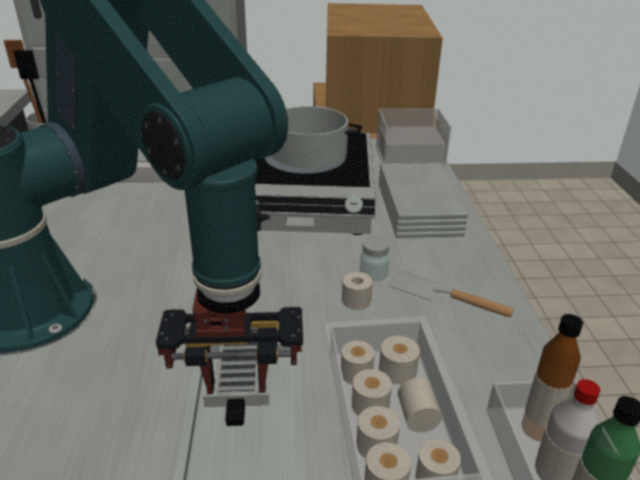

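View pics/top17.png

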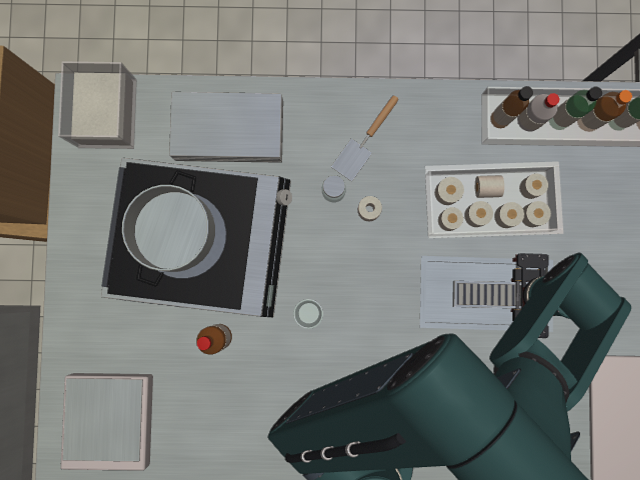

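Request:
{"op": "drive_tool", "data": {
  "rows": "40 0 0 0.2 0 0 0;40 0 0 0.5 0 0 0;40 0 0 0.9 0 0 0;40 0 0 1.3 0 0 0;40 0 0 1.7 0 0 0;40 0 0 2 0 0 0;40 0 0 2.2 0 0 0;40 0 0 2.35 0 0 0;40 0 0 2.4 0 0 0;40 0 0 2.4 0 0 0"
}}

```text
time_s: 20.5
tcp_pos: [0.4151, -0.339, 0.0091]
orientation: [-3.139, 0.0, 1.557]
wrist_force: [0.3, 0.2, -2.7]
opening: 0.0596
```

Run:
```python
from h import *
o=telemetry.get_obs();print(o['wrist_force'],o['torque'],o['tcp_pos'],o['orientation'])
for n in('wrist','side'): snap(n,n+'18.png')
t=cv2.imread('pics/side18.png');cv2.imwrite('pics/c18.png',cv2.resize(t[300:480,150:350],None,fx=3.3,fy=3.3,interpolation=cv2.INTER_CUBIC))
```

```text
[ 0.25624825  0.1821294  -2.69242899] [-0.20373846 -0.08833764  0.02838098] [ 0.41507148 -0.33901051  0.00913375] [-3.13853161e+00  2.84785616e-04  1.55733092e+00]
```

View pics/c18.png

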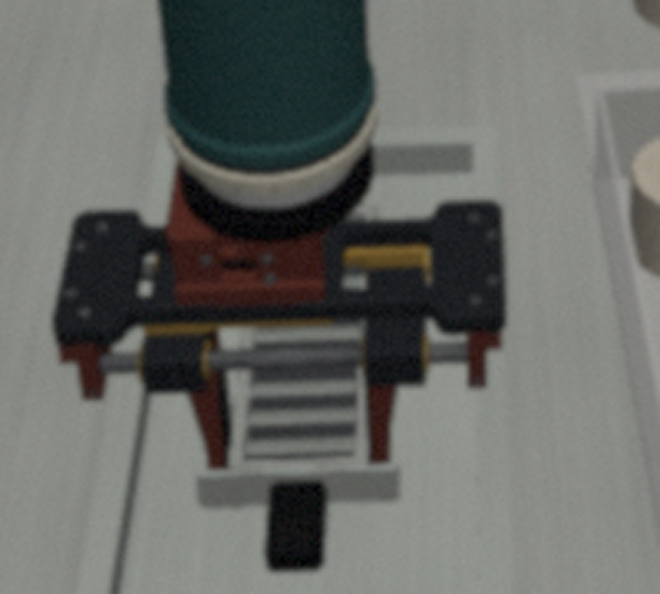

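View pics/wrist18.png

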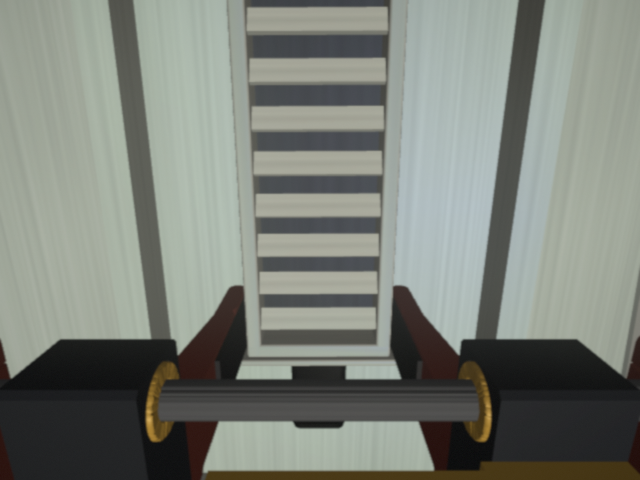

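Request:
{"op": "drive_tool", "data": {
  "rows": "40 0 0 0.05 0 0 0;40 0 0 0.08 0 0 0;40 0 0 0.11 0 0 0;40 0 0 0.14 0 0 0;40 0 0 0.16 0 0 0;40 0 0 0.16 0 0 0"
}}

```text
time_s: 21.2
tcp_pos: [0.4152, -0.3392, 0.003]
orientation: [-3.139, 0.001, 1.557]
wrist_force: [0.5, -0.4, -2.9]
opening: 0.0597
```

Request:
{"op": "drive_tool", "data": {
  "rows": "40 0 0 0.012 0 0 0;40 0 0 0.024 0 0 0;40 0 0 0.03 0 0 0;40 0 0 0.03 0 0 0"
}}

```text
time_s: 21.6
tcp_pos: [0.4152, -0.3392, 0.0018]
orientation: [-3.139, 0.001, 1.557]
wrist_force: [-0.1, -1.2, -3.4]
opening: 0.0597
```

Request:
{"op": "drive_tool", "data": {
  "rows": "40 0 0 0.01 0 0 0;40 0 0 0.02 0 0 0;40 0 0 0.02 0 0 0;40 0 0 0.02 0 0 0"
}}

```text
time_s: 22.0
tcp_pos: [0.4152, -0.3393, 0.0013]
orientation: [-3.139, 0.001, 1.557]
wrist_force: [-1.0, -0.2, 2.4]
opening: 0.0595
```

Run:
```python
from h import *
o=telemetry.get_obs();print(o['wrist_force'],o['torque'],o['tcp_pos'])
```

```text
[-0.99790049 -0.21542803  2.37119007] [-0.02605181  0.00145661  0.03195278] [ 0.4152268  -0.33925375  0.00126432]
```

Request:
{"op": "drive_tool", "data": {
  "rows": "59 0 0 0 0 0 0;61 0 0 0 0 0 0;63 0 0 0 0 0 0;68 0 0 0 0 0 0;74 0 0 0 0 0 0;74 0 0 0 0 0 0;74 0 0 -0.1 0 0 0;74 0 0 -0.3 0 0 0;74 0 0 -0.7 0 0 0;74 0 0 -1.3 0 0 0;74 0 0 -2 0 0 0;74 0 0 -2.5 0 0 0"
}}

```text
time_s: 23.2
tcp_pos: [0.4159, -0.3395, 0.1035]
orientation: [-3.14, 0.002, 1.557]
wrist_force: [0.5, -0.6, 0.9]
opening: 0.0742
```

Request:
{"op": "drive_tool", "data": {
  "rows": "74 -1 0 -1 0 0 0;74 -2 0 -2 0 0 0;74 -3 0 -3 0 0 0;74 -4 0 -3 0 0 0;74 -4 0 -3 0 0 0;74 -4 0 -3 0 0 0;74 -4 0 -3 0 0 0"
}}

```text
time_s: 23.9
tcp_pos: [0.4133, -0.4976, 0.2231]
orientation: [-3.139, -0.0, 1.557]
wrist_force: [0.0, -0.0, -0.6]
opening: 0.0737
```

Run:
```python
from h import *
o=telemetry.get_obs();print(o['wrist_force'],o['tcp_pos'])
for n in('wrist','side','top'): snap(n,n+'19.png')
```

```text
[ 0.03960497 -0.01880916 -0.59002274] [ 0.41330852 -0.49759035  0.2230815 ]
```

View pics/wrist19.png

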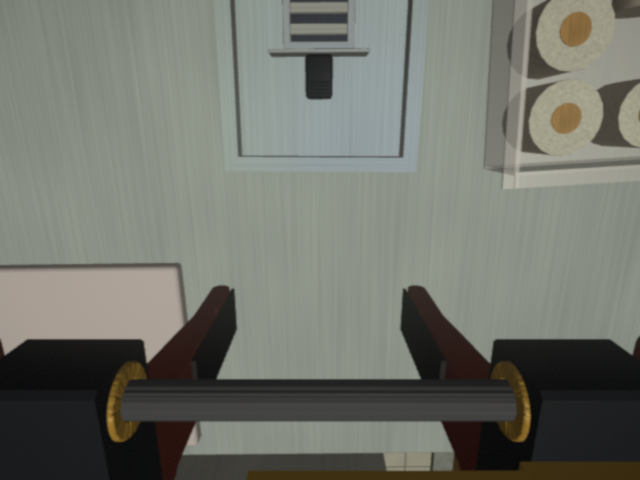

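View pics/side19.png

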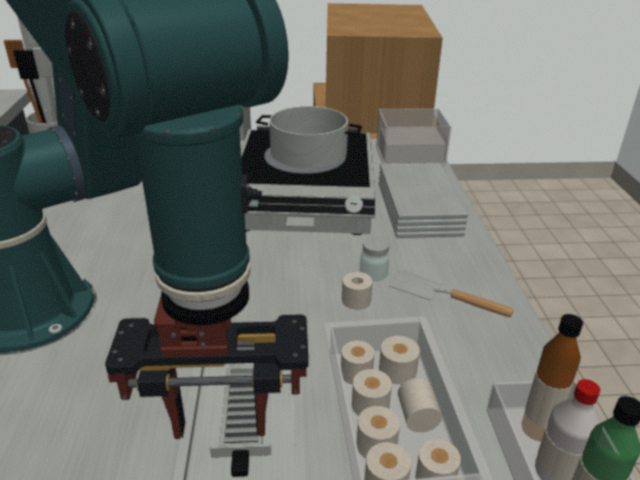

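View pics/top19.png

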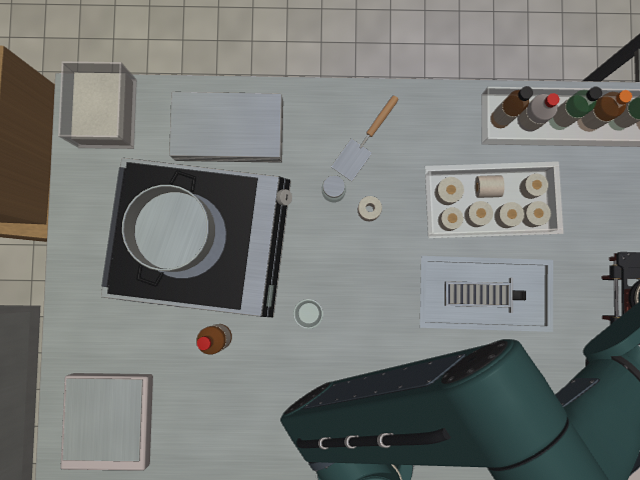

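Run:
```python
from h import *
a=load('top0')['pixels'].astype(int);b=load('top19')['pixels'].astype(int)
m=(abs(a-b).max(2)>40);m=m[:330,:600]
n,l,s,c=cv2.connectedComponentsWithStats(m.astype(np.uint8));print([x.tolist() for x in s[1:] if x[4]>8])
print(ticket.finish_job())
```

```text
[[282, 244, 7, 11, 67], [509, 278, 2, 5, 10], [444, 281, 2, 25, 46], [448, 284, 28, 20, 309], [479, 285, 4, 19, 60], [486, 285, 3, 20, 60], [491, 285, 5, 20, 62], [499, 285, 10, 20, 128], [512, 290, 14, 11, 139], [508, 307, 3, 6, 13]]
the job is handed in; nothing more can be done
None
```

The filter is out of its slot and lying flat and centred in the pan. I handed the job in at about 24 s, well under the 72 s limit; no verdict was reported.

**How it went**
- I pulled the filter straight out about 60 mm by its pull. I then took hold of the exposed frame with the tool vertical, because that grip carries the weight better and leaves room in the pan.
- I raised it about 1 mm off the slot floor and drew it level the rest of the way. Side forces stayed around 1 N and it did not slip in the grip.
- I lifted it, carried it over and lowered it slowly. It touched the pan floor at the expected height with about 5 N of added force. I then opened the jaws and backed away.

**Last checks**
- Comparing the top camera's first and last pictures, only two areas changed: where the pull used to be, and the filter in the pan. That comparison left out the strip of the picture near the arm. The pan and the other items had not visibly moved.
- The arm was clear of everything, with about zero force on the wrist.

**What disagreed**
- My first grasp missed. In the pictures the fingertips stood about 33 mm further back than the description says. The jaws closed on top of the pull with about 8 N and nudged it sideways 1–2 mm within its play. I opened them, corrected for the difference using the pictures and grasped again.

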